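Make up hinged pipe couplings in the assembly tray

TASK

Make up one hinged pipe coupling from every lower half on the bench (the blue halves with the low hinge eye and no yellow spot): lay the lower half flat in a compartment of its own in the grey tray with its hinge eye in the narrow channel over the yellow spot, lay an upper half (yellow spot, high eye) flat against it so that its eye laps over the lower one, then push a hinge pin from the rack through both eyes until its head is fully home. Spare halves and pins are not needed; do not shove or knock over the gaskets, pot, bottle, pipe stub and spanner.

Things in the scene. Friction and masses are not known exactly. Their poses are not given: they have to be found in the camera images.
- lower_a: LOWER coupling half, blue iron, 0.35 kg, 40 mm high, lying flat; may be absent. Origin: centre of the ring, at the underside; z up. Half ring (bore radius 25, outer 38 to 39.5 mm) on its +y side: grasp the 13 mm wall across, at x 0, y 31 mm. LOW hinge eye at x +54 mm. Bolt ear at x -59 to -33, y 2 to 18, z 5 to 35 mm, no yellow spot
- lower_a_eye (a point): top centre of the hinge eye of lower_a: 28 mm across with a 15 mm through hole, at x 54, y 0 of the half, from its underside up to 19 mm (this point)
- lower_b: another LOWER half, exactly like lower_a; may be absent
- lower_b_eye (a point): top centre of the hinge eye of lower_b: 28 mm across with a 15 mm through hole, at x 54, y 0 of the half, from its underside up to 19 mm (this point)
- lower_c: another LOWER half, exactly like lower_a; may be absent
- lower_c_eye (a point): top centre of the hinge eye of lower_c: 28 mm across with a 15 mm through hole, at x 54, y 0 of the half, from its underside up to 19 mm (this point)
- upper_a: UPPER coupling half: the same casting turned over, yellow spot on the ear; origin and z as lower_a. Half ring on its -y side (grasp the 13 mm wall across at x 0, y -31 mm), HIGH hinge eye at x +54 mm, ear at x -59 to -33, y -2 to -18. In a made-up coupling the origins and x axes of both halves coincide; its eye then laps 2 mm above the lower eye
- upper_a_eye (a point): top centre of the hinge eye of upper_a: 28 mm across with a 15 mm through hole, at x 54, y 0 of the half, from 21 up to 40 mm (this point) above its underside
- upper_b: another UPPER half, exactly like upper_a
- upper_b_eye (a point): top centre of the hinge eye of upper_b: 28 mm across with a 15 mm through hole, at x 54, y 0 of the half, from 21 up to 40 mm (this point) above its underside
- upper_c: another UPPER half, exactly like upper_a
- upper_c_eye (a point): top centre of the hinge eye of upper_c: 28 mm across with a 15 mm through hole, at x 54, y 0 of the half, from 21 up to 40 mm (this point) above its underside
- pin0: steel hinge pin, 60 g, standing in the rack: head 20 mm across, 14.5 mm high; shank 12 mm across, 38 mm long, its last 9 mm tapering to a 4 mm nose. Origin: underside of the head (shoulder), z up along the pin. It slides freely in the eyes; fully home, the shoulder rests on the upper eye, 40 mm above the tray floor. There is one pin more than can be needed
- pin1: another hinge pin, exactly like pin0
- pin2: another hinge pin, exactly like pin0
- pin3: another hinge pin, exactly like pin0
- tray: fixed tray, 144 x 342 mm, floor 4 mm thick, ribs up to 14 mm above the bench. Three keyed compartments at tray y +110, 0, -110 mm, x 0: ring field 80 mm square, hinge channel 33 mm wide towards tray +x (yellow spot at x +54), ear channel 45 mm wide towards -x; 2 to 3 mm of play. Halves lie on the floor with origins at the compartment centres, x axes along tray +x. Origin: middle, bench level
- rack: fixed plywood pin rack, 40 x 170 x 50 mm; pins stand in a row along its y at +60, +20, -20, -60 mm (pin0 to pin3) in 14.5 mm holes, shoulders on its top, 50 mm above the bench. Origin at the centre, on the bench
- gasket: loose black rubber gasket ring, 62 mm across, 18 mm high; not part of the job. Origin: centre of its underside
- gasket_pile: loose pile of three gaskets, 62 mm across, 54 mm high; not part of the job. Origin: centre of its underside
- paint_pot: loose white paint pot with yellow cap, 52 mm across, 55 mm high; not part of the job. Origin: centre of its underside
- wrench: loose steel spanner, 150 mm, lying along its x; not part of the job. Origin: centre of its underside
- lube_bottle: loose green bottle, 60 mm across, 150 mm high; not part of the job. Origin: centre of its underside
- nipple: loose dark pipe stub standing on end, 48 mm across, 90 mm high; not part of the job. Origin: centre of its underside
Not all that is in view belongs to the job. What is shaped like the lower_c but pink is not meant.

How it is judged:
At the end, for the whole second after the job is handed in: Each lower half present lies flat in a compartment (centre and eye within 7 mm each way, 4 mm of the floor), an upper half flat against it (origins within 7 mm, eyes 4 mm), a pin upright in both eyes (within 4 mm, tilt under 0.1 rad), shoulder within 3 mm of home; all let go and staying so (height (world z) of each of lower_a, lower_b, lower_c below 0.008 m and angle between each of lower_a, lower_b, lower_c's own z axis and vertical below 0.08 rad and x of lower_a in the frame of tray between -0.007 and 0.007 m and x of lower_a_eye in the frame of tray between 0.047 and 0.061 m and ((y of lower_a in the frame of tray between 0.103 and 0.117 m and y of lower_a_eye in the frame of tray between 0.103 and 0.117 m) or (y of lower_a in the frame of tray between -0.007 and 0.007 m and y of lower_a_eye in the frame of tray between -0.007 and 0.007 m) or (y of lower_a in the frame of tray between -0.117 and -0.103 m and y of lower_a_eye in the frame of tray between -0.117 and -0.103 m)) and ((horizontal distance between upper_a and lower_a below 0.007 m and horizontal distance between upper_a_eye and lower_a_eye below 0.004 m and height (world z) of upper_a below 0.008 m and angle between upper_a's own z axis and vertical below 0.08 rad) or (horizontal distance between upper_b and lower_a below 0.007 m and horizontal distance between upper_b_eye and lower_a_eye below 0.004 m and height (world z) of upper_b below 0.008 m and angle between upper_b's own z axis and vertical below 0.08 rad) or (horizontal distance between upper_c and lower_a below 0.007 m and horizontal distance between upper_c_eye and lower_a_eye below 0.004 m and height (world z) of upper_c below 0.008 m and angle between upper_c's own z axis and vertical below 0.08 rad)) and ((horizontal distance between pin0 and lower_a_eye below 0.004 m and height (world z) of pin0 below 0.047 m and angle between pin0's own z axis and vertical below 0.1 rad) or (horizontal distance between pin1 and lower_a_eye below 0.004 m and height (world z) of pin1 below 0.047 m and angle between pin1's own z axis and vertical below 0.1 rad) or (horizontal distance between pin2 and lower_a_eye below 0.004 m and height (world z) of pin2 below 0.047 m and angle between pin2's own z axis and vertical below 0.1 rad) or (horizontal distance between pin3 and lower_a_eye below 0.004 m and height (world z) of pin3 below 0.047 m and angle between pin3's own z axis and vertical below 0.1 rad)) and x of lower_b in the frame of tray between -0.007 and 0.007 m and x of lower_b_eye in the frame of tray between 0.047 and 0.061 m and ((y of lower_b in the frame of tray between 0.103 and 0.117 m and y of lower_b_eye in the frame of tray between 0.103 and 0.117 m) or (y of lower_b in the frame of tray between -0.007 and 0.007 m and y of lower_b_eye in the frame of tray between -0.007 and 0.007 m) or (y of lower_b in the frame of tray between -0.117 and -0.103 m and y of lower_b_eye in the frame of tray between -0.117 and -0.103 m)) and ((horizontal distance between upper_a and lower_b below 0.007 m and horizontal distance between upper_a_eye and lower_b_eye below 0.004 m and height (world z) of upper_a below 0.008 m and angle between upper_a's own z axis and vertical below 0.08 rad) or (horizontal distance between upper_b and lower_b below 0.007 m and horizontal distance between upper_b_eye and lower_b_eye below 0.004 m and height (world z) of upper_b below 0.008 m and angle between upper_b's own z axis and vertical below 0.08 rad) or (horizontal distance between upper_c and lower_b below 0.007 m and horizontal distance between upper_c_eye and lower_b_eye below 0.004 m and height (world z) of upper_c below 0.008 m and angle between upper_c's own z axis and vertical below 0.08 rad)) and ((horizontal distance between pin0 and lower_b_eye below 0.004 m and height (world z) of pin0 below 0.047 m and angle between pin0's own z axis and vertical below 0.1 rad) or (horizontal distance between pin1 and lower_b_eye below 0.004 m and height (world z) of pin1 below 0.047 m and angle between pin1's own z axis and vertical below 0.1 rad) or (horizontal distance between pin2 and lower_b_eye below 0.004 m and height (world z) of pin2 below 0.047 m and angle between pin2's own z axis and vertical below 0.1 rad) or (horizontal distance between pin3 and lower_b_eye below 0.004 m and height (world z) of pin3 below 0.047 m and angle between pin3's own z axis and vertical below 0.1 rad)) and x of lower_c in the frame of tray between -0.007 and 0.007 m and x of lower_c_eye in the frame of tray between 0.047 and 0.061 m and ((y of lower_c in the frame of tray between 0.103 and 0.117 m and y of lower_c_eye in the frame of tray between 0.103 and 0.117 m) or (y of lower_c in the frame of tray between -0.007 and 0.007 m and y of lower_c_eye in the frame of tray between -0.007 and 0.007 m) or (y of lower_c in the frame of tray between -0.117 and -0.103 m and y of lower_c_eye in the frame of tray between -0.117 and -0.103 m)) and ((horizontal distance between upper_a and lower_c below 0.007 m and horizontal distance between upper_a_eye and lower_c_eye below 0.004 m and height (world z) of upper_a below 0.008 m and angle between upper_a's own z axis and vertical below 0.08 rad) or (horizontal distance between upper_b and lower_c below 0.007 m and horizontal distance between upper_b_eye and lower_c_eye below 0.004 m and height (world z) of upper_b below 0.008 m and angle between upper_b's own z axis and vertical below 0.08 rad) or (horizontal distance between upper_c and lower_c below 0.007 m and horizontal distance between upper_c_eye and lower_c_eye below 0.004 m and height (world z) of upper_c below 0.008 m and angle between upper_c's own z axis and vertical below 0.08 rad)) and ((horizontal distance between pin0 and lower_c_eye below 0.004 m and height (world z) of pin0 below 0.047 m and angle between pin0's own z axis and vertical below 0.1 rad) or (horizontal distance between pin1 and lower_c_eye below 0.004 m and height (world z) of pin1 below 0.047 m and angle between pin1's own z axis and vertical below 0.1 rad) or (horizontal distance between pin2 and lower_c_eye below 0.004 m and height (world z) of pin2 below 0.047 m and angle between pin2's own z axis and vertical below 0.1 rad) or (horizontal distance between pin3 and lower_c_eye below 0.004 m and height (world z) of pin3 below 0.047 m and angle between pin3's own z axis and vertical below 0.1 rad))); the robot touches nothing.
It fails at once if a gasket, the pot, bottle, pipe stub or spanner is shoved more than 6 cm (distance of any of gasket, gasket_pile, paint_pot, wrench, lube_bottle, nipple from where it was at the start of the episode above 0.06 m).
It fails at once if the paint pot, the bottle or the pipe stub is knocked over (angle between any of paint_pot, lube_bottle, nipple's own z axis and vertical above 0.6 rad).
Of lower_a, lower_b, lower_c only 2 to 3 are there at a start; the rules pass over those that are not, and their reading is None.
At some moment in a run one of lower_a, lower_b, lower_c, upper_a, upper_b, upper_c may be knocked a few centimetres aside while the robot is not near it.
Once in a run the grip may slacken for a moment while it holds something.
It also fails if it takes over 210 s, if anything falls off the work surface, if the arm or the gripper's body presses on something with over 40 N, if the wrist force passes 120 N, or if a joint passes its speed limit or range.

ROBOT

A 6-joint arm with a two-finger parallel gripper is mounted at the origin on the work surface. World frame = base frame: x ahead of the robot, y to its left, z up, the work surface at z = 0. Lengths are in m, angles in rad, forces in N, time in s.
With the tool pointing down it reaches from about 0.3 to 0.75 m from the base axis. Payload 8.5 kg.
Tool frame: the origin (TCP) lies midway between the tips of the shut fingers; the grasp point (between the pads) lies 19 mm behind it; z points along the fingers, y is the line along which they close (so a half turn about z gives the same grasp; the last joint's range is limited). The gripper opens to 85 mm and grips with 20 to 120 N. Pads are 22 mm wide; open, the fingers measure 114 mm over their backs; the gripper's body (76 mm by 85 mm) begins 54 mm behind the grasp point. The pads swing forward as they close: fully open they stand 13 mm farther back than shut.
Start: joints at [0.96, 0.381, 1.297, -0, 1.464, -0.215], TCP at [0.212, 0.507, 0.231] pointing down, gripper open.
Joint ranges: [-3.11, 3.11], [-0.89, 2.33], [0.22, 2.48], [-1.42, 4.56], [0.17, 2.85], [-2.88, 2.88]. Speed limits (rad/s): [2.39, 2.39, 3.14, 3.14, 3.14, 3.14].

INTERFACE

Orientations are given as a unit quaternion [x, y, z, w].
In Python, from plant import robot gives the robot as it stands. The module is installed in compiled form; this text tells all that it offers.
- The arm moves only by the shell command python3 -m handwheel 'ROWS' [OPENING]. ROWS is JSON, a list of rows, each a list of 4 numbers: the shift along the tool's x, y, z in m, then the turn about the tool's z in rad. In form: [[dx, dy, dz, turn], ...]. A call has exactly 5 rows; each row shifts and turns the commanded pose from where the row before left it, along the tool's axes as they then stand; what a row does not reach is not made up. A row lasts 1/10 s, in which the tool goes at most 50 mm and 8.59 degrees, less where a joint would pass 70% of its speed; a pose out of reach is approached as far as the arm can. A call with a gripper value outside its range is refused whole. OPENING is the finger opening in m, from 0 to 0.0854, set as the call begins (- or left out, the last holds). The fingers move at their own pace and stop on an object; the grip force is fixed at half the most. Time passes only in rows, so rows that do not move let the fingers close, or fill a call up. It gives the time, the measured TCP pose, the force, the opening and the grip force at its end, in the units of the state.
- robot.sense(): the state, without advancing time (a new reading comes with each control period).
- robot.capture(name): name is "scene" or "top" or "wrist"; returns a dict with "pixels" (480x640x3 uint8, red, green, blue), "fovy" (degrees; the focal length in pixels is half the picture's height over the tangent of half this angle, whatever the lens; pixels are square), "cx", "cy" (the principal point, pixels), "dist_coeffs" ([k1, k2, p1, p2, k3] as OpenCV has them; the pictures are not rectified), "R" (3x3) and "t" (3): a world point X has camera coordinates R X + t. Camera axes: x right, y down, z forward; pixel columns grow to the right and rows downward; lengths in m; the calibration is good to about 2 mm. A picture is of the moment at which its call begins. There is no depth.
- robot.job_done(): hands the job in; it is judged then, once.
The state is a dict: "time_s": time; "joints": joint angles; "qvel": joint speeds; "joint_efforts": joint torques, N m; "position": TCP position; "ee_rot": TCP orientation; "wrist_force": force on the tool from outside, world axes, zero at the start; "moment": the same for the moment, N m; "gripper_width": opening from 0.0 (shut) to 1.0 (fully open); "grasp_force": force on a finger pad.
Only numpy, scipy, OpenCV 4.12 (cv2) and the standard library are available. Lean on these libraries where they do the work, as an engineer would, in place of code of your own. Each camera call takes 0.05 s, during which the arm holds its last target. There are 200 camera calls.

## Working session

There is one attempt and no reset: what is moved stays moved. The work goes in short steps, Python scripts to look and compute and a shell command to move; the robot and the scene stay as the last step left them, time stands still between calls to the robot, and variables do not carry over. Pictures are saved under pics/ and viewed, at most 14 in all, crops included, and the job is handed in when it is done.

```bash
mkdir -p pics; cat > h.py <<'E'
import numpy as np, cv2, json
from scipy.spatial.transform import Rotation as Rn
from plant import robot
def cap(n,f=None):
    c=robot.capture(n)
    if f: cv2.imwrite('pics/'+f,c['pixels'][:,:,::-1])
    h=c['pixels'].shape[0]; fl=h/2/np.tan(np.radians(c['fovy'])/2)
    c['K']=np.array([[fl,0,c['cx']],[0,fl,c['cy']],[0,0,1.]]); c['D']=np.array(c['dist_coeffs'],float)
    c['R']=np.array(c['R']);c['t']=np.array(c['t']); return c
def ray(c,uv,z):
    uv=np.array(uv,float).reshape(-1,1,2)
    p=cv2.undistortPoints(uv,c['K'],c['D']).reshape(-1,2)
    d=np.c_[p,np.ones(len(p))]@c['R']; o=-c['R'].T@c['t']
    return o+d*((np.atleast_1d(z)-o[2])/d[:,2])[:,None]
def proj(c,X):
    return cv2.projectPoints(np.array(X,float).reshape(-1,1,3),cv2.Rodrigues(c['R'])[0],c['t'],c['K'],c['D'])[0].reshape(-1,2)
def st():
    s=robot.sense(); R=Rn.from_quat(s['ee_rot']).as_matrix()
    return s,np.array(s['position']),R
E
python3 - <<'E'
from h import *
for n in('scene','top','wrist'):
    c=cap(n,n+'0.png'); print(n,c['fovy'],c['cx'],c['cy'],c['D'],-c['R'].T@c['t'],c['R'][2])
s,p,R=st(); print(p,R,s)
E
```

```text
scene 48.79303618996201 327.042001497824 238.38255107359444 [-0.10706822  0.          0.          0.          0.        ] [ 1.37479433 -0.12421769  1.01550914] [-0.65500603  0.11487581 -0.74684044]
top 53.52025068405655 325.32096381319775 239.06987587052754 [-0.0147362  0.         0.         0.         0.       ] [0.38034899 0.00963864 1.54889831] [ 0.10634267 -0.01628495 -0.99419618]
wrist 61.14655426634054 319.73069905153557 239.09567029841764 [-0.04855403  0.          0.          0.          0.        ] [0.14592346 0.53433659 0.37369888] [ 0.25727676 -0.10837064 -0.96024188]
[0.21194646 0.5072884  0.23086444] [[-9.22668634e-01  3.85593323e-01 -6.18033713e-04]
 [ 3.85593760e-01  9.22668191e-01 -9.28192060e-04]
 [ 2.12335388e-04 -1.09472364e-03 -9.99999378e-01]] {'time_s': 0.15, 'joints': array([ 9.59668757e-01,  3.81071720e-01,  1.29800604e+00, -2.65703960e-05,
        1.46362971e+00, -2.15273559e-01]), 'qvel': array([ 2.11175497e-05, -1.39850744e-03, -3.66739457e-03, -8.77318739e-04,
       -1.10689441e-03, -9.05094397e-04]), 'joint_efforts': array([ 2.03779477e-03, -4.48628855e+01, -2.31345105e+01, -1.17987538e-04,
        3.80435245e-03,  2.68447076e-05]), 'position': array([0.21194646, 0.5072884 , 0.23086444]), 'ee_rot': array([ 1.96635801e-01,  9.80476441e-01, -5.15799161e-04, -2.11725919e-04]), 'wrist_force': array([ 0.11832452, -0.28745963, -0.27390596]), 'moment': array([-0.01446641, -0.03189858,  0.03947784]), 'grasp_force': 0.0, 'gripper_width': 0.9957715470950133}
```

View pics/top0.png

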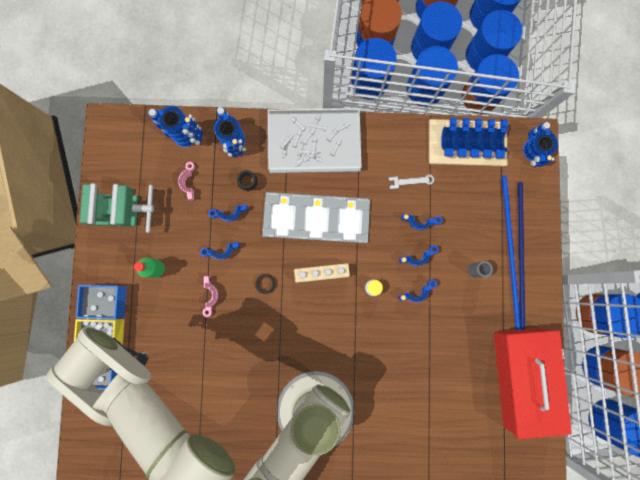

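View pics/scene0.png

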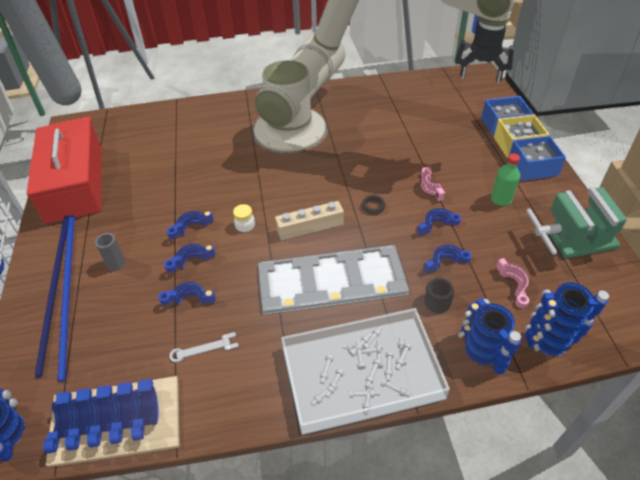

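```bash
python3 - <<'E'
from h import *
c=cap('top'); im=c['pixels']; hsv=cv2.cvtColor(im,cv2.COLOR_RGB2HSV)
def blobs(lo,hi,z,amin,name):
    m=cv2.inRange(hsv,lo,hi); n,_,s,ce=cv2.connectedComponentsWithStats(m)
    for i in range(1,n):
        if s[i,4]>=amin and 130<ce[i][0]<500 and 160<ce[i][1]<330:
            print(name,ce[i].round(1),s[i],ray(c,ce[i],z).round(3)[0])
blobs((100,120,40),(130,255,255),.02,60,'blue')
blobs((18,120,120),(35,255,255),.03,4,'yel')
E
```

```text
blue [228.3 213.1] [209 205  39  16 262] [0.619 0.301 0.02 ]
blue [423.1 222.2] [407 215  35  15 228] [ 0.608 -0.332  0.02 ]
blue [220.1 251.2] [201 242  39  17 254] [0.495 0.321 0.02 ]
blue [422.8 256.7] [406 246  33  20 217] [ 0.496 -0.332  0.02 ]
blue [421.9 291.9] [404 280  33  22 227] [ 0.382 -0.33   0.02 ]
yel [283.4 200.2] [281 198   6   5  21] [0.665 0.124 0.03 ]
yel [317.  202.7] [315 201   5   4  18] [0.66  0.015 0.03 ]
yel [350.2 204.8] [348 203   5   5  20] [ 0.657 -0.093  0.03 ]
yel [405.8 216.2] [405 215   3   3   6] [ 0.625 -0.274  0.03 ]
yel [403.5 259. ] [403 258   2   3   6] [ 0.486 -0.268  0.03 ]
yel [154.5 278. ] [153 278   4   1   4] [0.403 0.522 0.03 ]
yel [375.4 287.2] [368 279  15  17 186] [ 0.394 -0.179  0.03 ]
yel [403. 297.] [402 296   3   3   7] [ 0.365 -0.267  0.03 ]
```

View pics/wrist0.png

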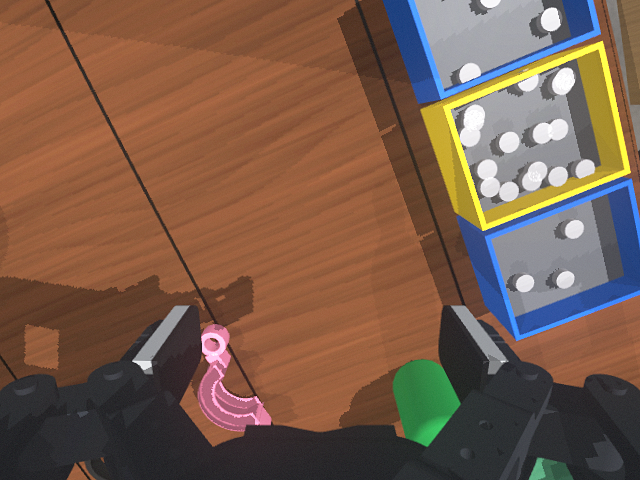

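```bash
cat > goto.py <<'E'
import sys; from h import *
s,p,R=st(); x,y,z,a=map(float,sys.argv[1:5])
d=R.T@(np.array([x,y,z])-p); cur=np.arctan2(R[1,1],R[0,1]); t=-(np.radians(a)-cur); t=(t+np.pi)%(2*np.pi)-np.pi
d2=Rn.from_euler('z',-t).as_matrix()@d
print('t',round(s['time_s'],2),'pos',p.round(4),'ang',np.degrees(cur).round(2),'tilt',R[:2,2].round(4),'g',round(s['gripper_width'],3),round(s['grasp_force'],1),'j6',s['joints'][5].round(2)); print('shift-before-turn',d.round(4),'turn',t.round(4),'| shift-after-turn',d2.round(4))
E
python3 -m handwheel '[[-0.039,-0.005,0,0],[-0.039,-0.005,0,0],[-0.039,-0.005,0,0],[-0.039,-0.005,0,0],[-0.039,-0.005,0,0]]'
python3 -m handwheel '[[-0.039,-0.005,0,0],[-0.039,-0.005,0,0],[-0.039,-0.005,0,0],[-0.039,-0.005,0,0],[-0.039,-0.005,0,0]]'
python3 -m handwheel '[[0,0,0,0.118],[0,0,0,0.118],[0,0,0,0.118],[0,0,0,0.118],[0,0,0,0.118]]'
python3 -m handwheel '[[0,0,0,0.118],[0,0,0,0.118],[0,0,0,0.118],[0,0,0,0.118],[0,0,0,0.118]]'
python3 goto.py 0.55 0.31 0.25 0
python3 -c "
from h import *
cap('wrist','w1.png')"
```

```text
time_s: 0.7
position: [0.3835, 0.4082, 0.2312]
ee_rot: [0.197, 0.98, -0.0, -0.0]
wrist_force: [-0.1, 0.7, 0.2]
gripper_width: 0.995
grasp_force: 0.0
time_s: 1.2
position: [0.5538, 0.3099, 0.2311]
ee_rot: [0.197, 0.98, -0.0, -0.0]
wrist_force: [-0.5, 0.5, 0.8]
gripper_width: 0.999
grasp_force: 0.0
time_s: 1.7
position: [0.5526, 0.3109, 0.231]
ee_rot: [0.475, 0.88, -0.0, -0.0]
wrist_force: [0.3, -0.4, 0.2]
gripper_width: 0.998
grasp_force: 0.0
time_s: 2.2
position: [0.5525, 0.3109, 0.231]
ee_rot: [0.711, 0.704, -0.0, -0.0]
wrist_force: [0.1, -0.3, -0.1]
gripper_width: 0.998
grasp_force: 0.0
t 2.2 pos [0.5525 0.3109 0.231 ] ang -0.57 tilt [-0.0005 -0.0002] g 0.998 0.0 j6 0.34
shift-before-turn [-0.001  -0.0025 -0.019 ] turn -0.0099 | shift-after-turn [-0.001  -0.0026 -0.019 ]
```

View pics/w1.png

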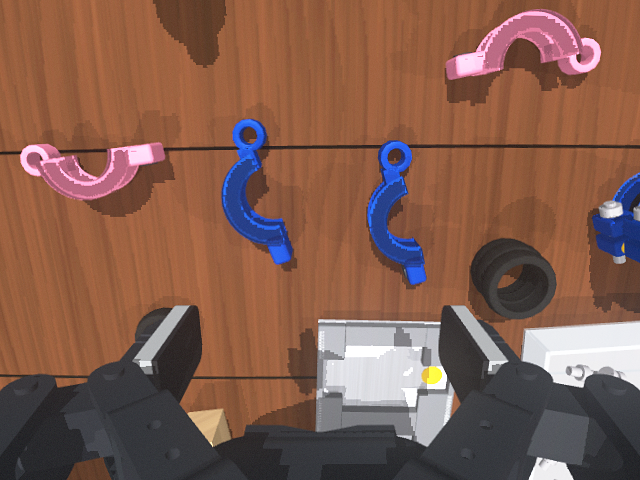

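```bash
python3 -c "
from h import *
im=cv2.imread('pics/w1.png'); a=im[110:290,200:440]; cv2.imwrite('pics/w1z.png',cv2.resize(a,None,fx=3.3,fy=3.3,interpolation=cv2.INTER_CUBIC))
h=cv2.cvtColor(im,cv2.COLOR_BGR2HSV)
for p in [(280,250),(283,258),(270,235),(230,190),(245,215),(235,215),(249,122),(414,272),(418,262)]: print(p,h[p[1],p[0]])"
```

```text
(280, 250) [111 206 240]
(283, 258) [112 204 237]
(270, 235) [112 185 135]
(230, 190) [112 184 140]
(245, 215) [110 206 247]
(235, 215) [112 185 135]
(249, 122) [110 197 248]
(414, 272) [111 212 237]
(418, 262) [113 184 154]
```

View pics/w1z.png

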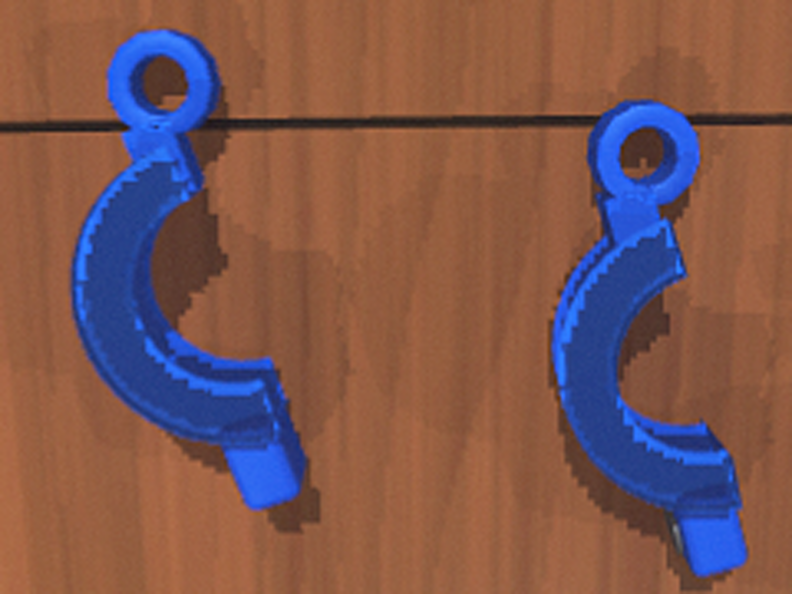

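```bash
cat > half.py <<'E'
from h import *
def halves(c,zb=0.0,sgn=1,roi=None,verb=True):
    """blue halves in image; zb underside height; sgn=+1 lower (ring +y), -1 upper. yields origin, yaw(deg), eye"""
    im=c['pixels']; hsv=cv2.cvtColor(im,cv2.COLOR_RGB2HSV)
    blue=cv2.inRange(hsv,(104,130,60),(120,255,255)); out=[]
    if roi is not None:
        m=np.zeros_like(blue); x0,y0,x1,y1=roi; m[y0:y1,x0:x1]=255; blue&=m
    cs,hi=cv2.findContours(blue,cv2.RETR_CCOMP,cv2.CHAIN_APPROX_NONE)
    for i,k in enumerate(cs):
        if hi[0][i][3]>=0 or cv2.contourArea(k)<1500: continue
        holes=[q for j,q in enumerate(cs) if hi[0][j][3]==i and cv2.contourArea(q)>15]
        if not holes: print('no hole',k.mean(0)); continue
        q=max(holes,key=cv2.contourArea); mm=cv2.moments(q); huv=(mm['m10']/mm['m00'],mm['m01']/mm['m00'])
        e=ray(c,huv,zb+(0.0095 if sgn>0 else 0.0305))[0]
        lab=np.zeros_like(blue); cv2.drawContours(lab,cs,i,255,-1)
        dark=cv2.inRange(hsv,(108,150,110),(116,215,172))&lab
        dark=cv2.morphologyEx(dark,cv2.MORPH_OPEN,np.ones((5,5)))
        n,L,s,ce=cv2.connectedComponentsWithStats(dark); b=1+np.argmax(s[1:,4])
        v,u=np.nonzero(L==b); P=ray(c,np.c_[u,v],zb+.04)[:,:2]; m=P.mean(0)
        w,V=np.linalg.eigh(np.cov((P-m).T)); ax=V[:,1]; d=e[:2]-m
        if ax@d<0: ax=-ax
        yp=np.degrees(np.arctan2(ax[1],ax[0]))
        y1=np.degrees(np.arctan2(d[1],d[0]))+sgn*np.degrees(np.arctan2(20.3,54))
        r=np.radians(y1); X=np.array([np.cos(r),np.sin(r)]); Y=sgn*np.array([-X[1],X[0]])
        o=.5*((e[:2]-.054*X)+(m-.0203*Y)); g=o+.031*Y
        if verb: print('hole px',np.round(huv,1),'eye',e[:2].round(4),'ringcent',m.round(4),'dist',np.linalg.norm(d).round(4),'(.0577) spreads',np.sqrt(w).round(4),'(.007 .0225) yaw eye/pca',y1.round(2),yp.round(2),'origin',o.round(4),'grasp',g.round(4),'area',s[b,4],len(P))
        out.append((e[:2],o,g,y1,yp,huv))
    return out
E
python3 - <<'E'
from half import *
c=cap('wrist'); halves(c,0,1,(150,90,450,300))
hsv=cv2.cvtColor(c['pixels'],cv2.COLOR_RGB2HSV)
m=cv2.inRange(hsv,(18,150,150),(35,255,255)); n,_,s,ce=cv2.connectedComponentsWithStats(m)
for i in range(1,n):
    if s[i,4]>30: print(ce[i],s[i],ray(c,ce[i],.004))
E
```

```text
hole px [393.7 155.6] eye [0.618  0.3515] ringcent [0.6119 0.2949] dist 0.057 (.0577) spreads [0.0092 0.0225] (.007 .0225) yaw eye/pca 104.38 108.21 origin [0.6315 0.2996] grasp [0.6015 0.2919] area 1458 1458
hole px [249.1 135.4] eye [0.4913 0.371 ] ringcent [0.4901 0.3143] dist 0.0567 (.0577) spreads [0.0088 0.0216] (.007 .0225) yaw eye/pca 109.39 110.28 origin [0.5092 0.3206] grasp [0.48   0.3103] area 1643 1643
[432.48120301 374.26315789] [423 366  20  17 266] [[0.66845461 0.12291942 0.004     ]]
```

```bash
python3 goto.py 0.6015 0.2919 0.016 14.7; python3 - <<'E'
from half import *
c=cap('top'); hsv=cv2.cvtColor(c['pixels'],cv2.COLOR_RGB2HSV)
m=cv2.inRange(hsv,(18,120,120),(35,255,255)); n,_,s,ce=cv2.connectedComponentsWithStats(m)
for i in range(1,n):
    if s[i,4]>8 and 270<ce[i][0]<360 and ce[i][1]<215 and ce[i][1]>180: print(ce[i],s[i],ray(c,ce[i],.004))
E
```

```text
t 2.3 pos [0.5525 0.3109 0.231 ] ang -0.34 tilt [-0.0005 -0.0002] g 1.005 0.0 j6 0.33
shift-before-turn [-0.0187  0.0492  0.215 ] turn -0.2626 | shift-after-turn [-0.0308  0.0426  0.215 ]
[283.36363636 200.36363636] [281 198   6   6  22] [[0.66954432 0.12573369 0.004     ]]
[317.04761905 202.80952381] [315 201   5   5  21] [[0.6647619  0.01479357 0.004     ]]
[350.25 204.75] [348 203   5   5  20] [[ 0.6616282  -0.09469214  0.004     ]]
```

```bash
python3 -m handwheel '[[0,0,0,-0.131],[0,0,0,-0.1316],[-0.0103,0.0142,0.03,0],[-0.0103,0.0142,0.03,0],[-0.0102,0.0142,0.03,0]]' 0.045
python3 -m handwheel '[[0,0,0.02,0],[0,0,0.02,0],[0,0,0.02,0],[0,0,0.02,0],[0,0,0,0]]'
python3 goto.py 0.6015 0.2919 0.016 14.7
```

```text
time_s: 2.85
position: [0.6021, 0.2918, 0.1403]
ee_rot: [0.609, 0.793, 0.0, 0.0]
wrist_force: [0.4, -0.2, -0.2]
gripper_width: 0.529
grasp_force: 0.0
time_s: 3.35
position: [0.6003, 0.2916, 0.0584]
ee_rot: [0.609, 0.793, -0.002, -0.002]
wrist_force: [-0.4, 0.4, -0.0]
gripper_width: 0.531
grasp_force: 0.0
t 3.35 pos [0.6003 0.2916 0.0584] ang 14.91 tilt [-0.0054 -0.0016] g 0.531 0.0 j6 0.01
shift-before-turn [0.     0.0015 0.0424] turn 0.0037 | shift-after-turn [0.     0.0015 0.0424]
```

```bash
python3 -m handwheel '[[0,0.0007,0.014,0],[0,0,0.014,0],[0,0,0.014,0],[0,0,0,0],[0,0,0,0]]'
python3 -m handwheel '[[0,0,0,0],[0,0,0,0],[0,0,0,0],[0,0,0,0],[0,0,0,0]]' 0
python3 -m handwheel '[[0,0,-0.01,0],[0,0,-0.02,0],[0,0,-0.03,0],[0,0,-0.04,0],[0,0,-0.04,0]]'
python3 goto.py 0.61 0.125 0.15 -90; python3 -c "
from half import *
s,p,R=st(); c=cap('wrist','w2.png'); halves(c,p[2]-.016,1); print(p)"
```

```text
time_s: 3.85
position: [0.6023, 0.2922, 0.0191]
ee_rot: [0.61, 0.792, -0.0, -0.0]
wrist_force: [0.4, 0.5, 0.1]
gripper_width: 0.525
grasp_force: 0.0
time_s: 4.35
position: [0.6029, 0.2924, 0.0203]
ee_rot: [0.61, 0.792, 0.001, 0.001]
wrist_force: [1.1, 0.6, 6.8]
gripper_width: 0.157
grasp_force: 55.8
time_s: 4.85
position: [0.6014, 0.2919, 0.16]
ee_rot: [0.61, 0.792, -0.001, -0.001]
wrist_force: [0.9, 1.1, -4.3]
gripper_width: 0.153
grasp_force: 56.0
t 4.85 pos [0.6014 0.2919 0.16  ] ang 14.76 tilt [-0.0031 -0.0009] g 0.153 56.0 j6 0.02
shift-before-turn [-0.1636 -0.0341  0.0101] turn 1.8283 | shift-after-turn [0.0087 0.1669 0.0101]
hole px [601.9 326.6] eye [0.718  0.3113] ringcent [0.6904 0.3252] dist 0.0309 (.0577) spreads [0.004  0.0086] (.007 .0225) yaw eye/pca -6.26 -23.16 origin [0.6762 0.3111] grasp [0.6796 0.3419] area 2938 2938
hole px [396.1 168.3] eye [0.6138 0.3513] ringcent [0.6031 0.3078] dist 0.0448 (.0577) spreads [0.0054 0.0162] (.007 .0225) yaw eye/pca 96.73 82.38 origin [0.6217 0.3039] grasp [0.5909 0.3003] area 6327 6327
hole px [194.2  71. ] eye [0.5363 0.3657] ringcent [0.5414 0.3403] dist 0.0259 (.0577) spreads [0.0037 0.0089] (.007 .0225) yaw eye/pca 122.0 106.45 origin [0.5617 0.3355] grasp [0.5354 0.319 ] area 2835 2835
[0.60137654 0.29193818 0.15999998]
```

View pics/w2.png

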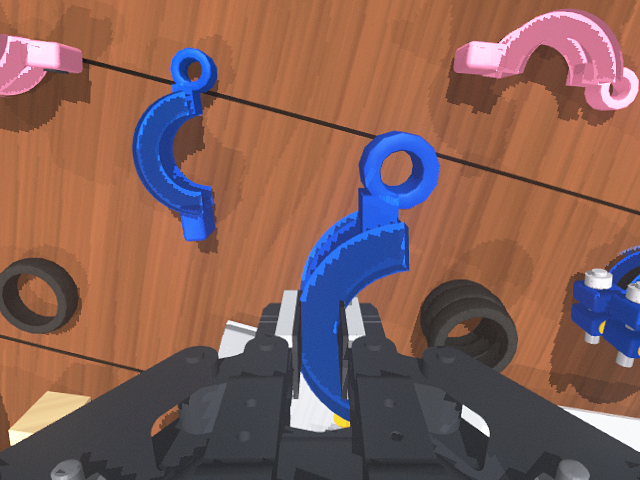

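```bash
cat > hand.py <<'E'
from half import *
def hand(c,pts,dz):  # pts: list of (u,v,height above underside); dz=TCP height above underside
    s,p,R=st()
    for u,v,h in pts:
        X=ray(c,(u,v),p[2]-dz+h)[0]; print((u,v),(R.T@(X-p))[:2].round(4))
E
python3 -c "
from hand import *
c=cap('wrist'); hand(c,[(396.1,168.3,.0095),(408,222,.04),(408,270,.04)],.0195)
im=cv2.cvtColor(c['pixels'],cv2.COLOR_RGB2HSV)
for r in range(216,280,4):
    print(r,im[r,396:416,2].tolist())
"
```

```text
(396.1, 168.3) [0.0535 0.0284]
(408, 222) [0.0399 0.0273]
(408, 270) [0.0236 0.0283]
216 [242, 242, 176, 176, 162, 158, 154, 157, 154, 154, 154, 152, 153, 157, 170, 173, 172, 172, 169, 166]
220 [247, 162, 121, 109, 141, 160, 158, 160, 154, 154, 153, 157, 162, 177, 176, 171, 173, 170, 167, 164]
224 [249, 249, 253, 253, 253, 253, 254, 255, 185, 124, 139, 170, 178, 174, 172, 171, 170, 170, 164, 168]
228 [164, 233, 247, 246, 243, 254, 254, 255, 224, 133, 133, 138, 110, 177, 173, 168, 164, 163, 164, 172]
232 [157, 159, 174, 173, 170, 255, 254, 255, 223, 134, 133, 139, 108, 175, 170, 162, 165, 168, 172, 171]
236 [159, 157, 172, 168, 255, 253, 252, 255, 223, 130, 133, 136, 114, 177, 167, 167, 171, 169, 172, 168]
240 [159, 159, 168, 255, 253, 252, 252, 254, 232, 134, 132, 137, 121, 171, 171, 170, 172, 172, 167, 165]
244 [161, 158, 174, 177, 172, 168, 167, 165, 248, 134, 129, 136, 125, 179, 171, 172, 172, 165, 162, 157]
248 [156, 154, 175, 171, 172, 170, 164, 255, 248, 135, 131, 132, 123, 189, 184, 176, 174, 167, 162, 160]
252 [159, 156, 172, 175, 171, 165, 255, 254, 255, 135, 129, 134, 139, 183, 169, 160, 158, 155, 165, 176]
256 [159, 157, 165, 168, 230, 254, 252, 253, 255, 136, 130, 134, 137, 179, 164, 155, 161, 172, 176, 179]
260 [157, 158, 168, 229, 254, 252, 251, 253, 255, 132, 128, 132, 135, 171, 155, 166, 174, 178, 181, 172]
264 [166, 163, 157, 158, 152, 142, 140, 141, 136, 196, 132, 132, 136, 148, 172, 177, 177, 174, 172, 168]
268 [139, 138, 140, 140, 141, 140, 140, 140, 136, 132, 217, 195, 132, 139, 178, 178, 172, 169, 166, 163]
272 [186, 169, 171, 141, 145, 142, 143, 157, 150, 166, 159, 170, 179, 178, 178, 175, 171, 163, 161, 154]
276 [168, 166, 168, 171, 171, 173, 167, 160, 154, 158, 169, 174, 179, 175, 172, 168, 161, 162, 156, 154]
```

```bash

python3 -m handwheel '[[-0.03,0,0,0],[-0.03,0,0,0],[-0.03,0,0,0],[-0.03,0,0,0.14],[0,0,0,0.14]]'
python3 -m handwheel '[[0,0,0,0.14],[0,0,0,0.14],[0,0,0,0.14],[0,0,0,0.14],[0,0,0,0.14]]'
python3 -m handwheel '[[0,0,0,0.14],[0,0,0,0.14],[0,0,0,0.14],[0,0,0,0.14],[0,0,0,0.14]]'
python3 goto.py 0.6166 0.1586 0.14 -92.05
```

```text
time_s: 5.45
position: [0.633, 0.1724, 0.1576]
ee_rot: [0.718, 0.696, -0.002, -0.001]
wrist_force: [0.6, -0.7, -5.1]
gripper_width: 0.155
grasp_force: 56.1
time_s: 5.95
position: [0.6319, 0.1761, 0.1576]
ee_rot: [0.913, 0.409, -0.002, -0.001]
wrist_force: [0.8, -0.6, -4.3]
gripper_width: 0.157
grasp_force: 56.1
time_s: 6.45
position: [0.6319, 0.1761, 0.1576]
ee_rot: [0.997, 0.071, -0.002, 0.0]
wrist_force: [0.1, 0.4, -3.8]
gripper_width: 0.157
grasp_force: 56.1
t 6.45 pos [0.6319 0.1761 0.1576] ang -81.83 tilt [-0.0037 -0.0004] g 0.157 56.1 j6 1.52
shift-before-turn [-0.0176  0.0151  0.0177] turn 0.1784 | shift-after-turn [-0.0146  0.018   0.0177]
```

```bash

python3 -m handwheel '[[0,0,0,0.09],[0,0,0,0.0884],[-0.005,0.006,0.006,0],[-0.005,0.006,0.006,0],[-0.0046,0.006,0.006,0]]'
python3 -m handwheel '[[0,0,0,0],[0,0,0,0],[0,0,0,0],[0,0,0,0],[0,0,0,0]]'
python3 goto.py 0.6166 0.1586 0.14 -92.05; python3 - <<'E'
from hand import *
s,p,R=st(); c=cap('wrist','w3.png'); r=halves(c,p[2]-.0195,1)
for q in r: hand(c,[(q[5][0],q[5][1],.0095)],.0195)
hsv=cv2.cvtColor(c['pixels'],cv2.COLOR_RGB2HSV)
m=cv2.inRange(hsv,(18,150,150),(35,255,255)); n,_,s,ce=cv2.connectedComponentsWithStats(m)
for i in range(1,n):
    if s[i,4]>30: X=ray(c,ce[i],.004)[0]; print('yel',ce[i],s[i],X,R.T@(X-p))
E
```

```text
time_s: 6.95
position: [0.6166, 0.1583, 0.1397]
ee_rot: [1.0, -0.015, -0.002, 0.0]
wrist_force: [1.2, 0.3, -3.4]
gripper_width: 0.152
grasp_force: 56.1
time_s: 7.45
position: [0.6179, 0.1588, 0.1414]
ee_rot: [1.0, -0.015, 0.0, -0.0]
wrist_force: [-1.2, 0.1, -4.4]
gripper_width: 0.155
grasp_force: 56.1
t 7.45 pos [0.6179 0.1588 0.1414] ang -91.71 tilt [0.0003 0.    ] g 0.155 56.1 j6 1.67
shift-before-turn [-0.0013  0.0002  0.0014] turn 0.006 | shift-after-turn [-0.0013  0.0002  0.0014]
no hole [[ 74.13496933 388.20245399]]
hole px [395.8 168.5] eye [0.6702 0.1284] ringcent [0.6303 0.1546] dist 0.0477 (.0577) spreads [0.0053 0.0114] (.007 .0225) yaw eye/pca -12.64 -24.72 origin [0.6217 0.1375] grasp [0.6285 0.1677] area 4483 4483
(395.84332820775666, 168.54245685973004) [0.0533 0.0288]
yel [362.26890756 144.94957983] [355 135  21  27 238] [0.67215848 0.12816758 0.004     ] [0.0550902  0.02899976 0.13745437]
yel [529.58539765 152.34159061] [515 137  31  32 767] [0.66447233 0.01297775 0.004     ] [0.05083846 0.14436741 0.13744804]
```

View pics/w3.png

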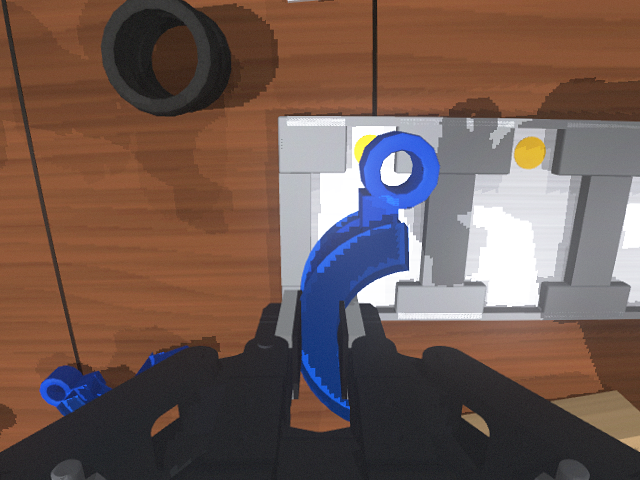

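```bash

python3 -m handwheel '[[-0.0016,0.005,0.02,0.006],[0,0,0.025,0],[0,0,0.025,0],[0,0,0.02,0],[0,0,0.006,0]]'
python3 -m handwheel '[[0,0,0,0],[0,0,0,0],[0,0,0,0],[0,0,0,0],[0,0,0,0]]'
python3 goto.py 0.6166 0.1586 0.14 -92.05; python3 - <<'E'
from hand import *
s,p,R=st(); c=cap('wrist','w4.png'); r=halves(c,p[2]-.0195,1,(270,90,500,300),False)
for q in r: hand(c,[(q[5][0],q[5][1],.0095)],.0195)
cv2.imwrite('pics/w4z.png',cv2.resize(c['pixels'][60:300,240:560,::-1],None,fx=2.5,fy=2.5,interpolation=cv2.INTER_CUBIC))
E
```

```text
time_s: 8.0
position: [0.615, 0.1536, 0.0432]
ee_rot: [1.0, -0.018, -0.002, 0.0]
wrist_force: [1.1, 0.4, -4.2]
gripper_width: 0.157
grasp_force: 56.1
time_s: 8.5
position: [0.6162, 0.1537, 0.0459]
ee_rot: [1.0, -0.018, 0.0, -0.0]
wrist_force: [0.3, -0.2, -3.9]
gripper_width: 0.154
grasp_force: 56.1
t 8.5 pos [0.6162 0.1537 0.0459] ang -92.06 tilt [0.0009 0.0001] g 0.154 56.1 j6 1.67
shift-before-turn [ 0.0003 -0.0049 -0.0941] turn -0.0002 | shift-after-turn [ 0.0003 -0.0049 -0.0941]
(395.90980187695516, 168.35749044143202) [0.0534 0.0288]
```

View pics/w4z.png

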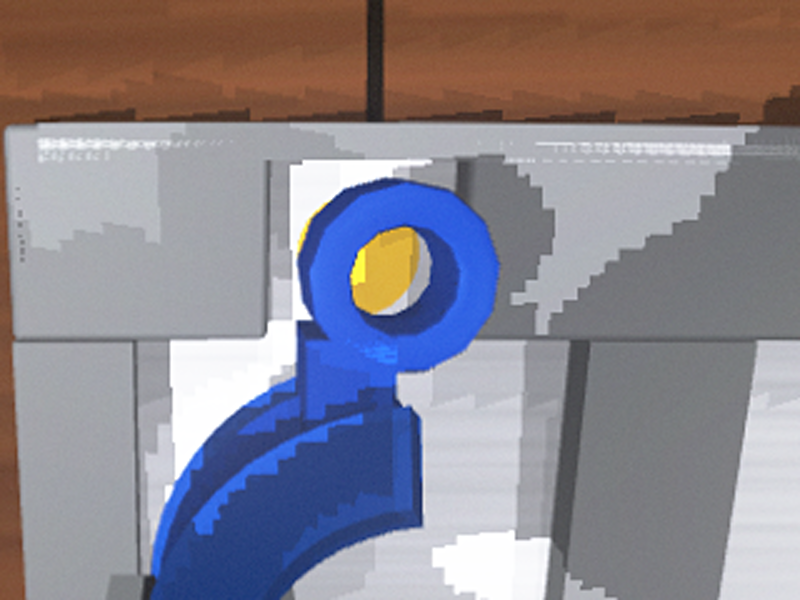

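```bash
python3 - <<'E'
from hand import *
s,p,R=st(); c=cap('wrist')
def T(u,v,z): return (R.T@(ray(c,(240+u/2.5,60+v/2.5),z)[0]-p))[:2].round(4)
print('chan L',T(266,170,.014),T(266,330,.014),'R',T(458,160,.014),T(471,160,.014),T(471,250,.014))
print('ring field corners',T(140,340,.014),T(572,340,.014),T(586,340,.014),'top corners',T(8,126,.014),T(10,338,.014),T(530,338,.014),'outer edge',T(8,126,.014),T(750,128,.014))
print('spot',T(385,270,.004), T(300,250,.004))
im=c['pixels'][:,:,::-1]
print(im[140,405:440].sum(1).tolist()); print(im[140,335:360].sum(1).tolist())
E
```

```text
chan L [0.0676 0.0114] [0.0407 0.0118] R [0.0694 0.0434] [0.0694 0.0456] [0.0545 0.0466]
ring field corners [ 0.039 -0.01 ] [0.0391 0.0655] [0.0391 0.0679] top corners [ 0.0748 -0.0313] [ 0.0394 -0.0327] [0.0394 0.058 ] outer edge [ 0.0748 -0.0313] [0.0751 0.0923]
spot [0.05   0.0338] [0.0536 0.0184]
[374, 368, 373, 362, 373, 370, 371, 375, 370, 373, 368, 356, 366, 362, 361, 356, 362, 351, 329, 265, 223, 247, 276, 303, 341, 355, 356, 359, 356, 356, 355, 355, 361, 363, 362]
[499, 494, 493, 499, 490, 501, 489, 494, 490, 499, 442, 366, 273, 464, 477, 467, 467, 475, 469, 462, 446, 759, 747, 747, 744]
```

```bash

python3 -m handwheel '[[0,0,0.006,0],[0,0,0.006,0],[0,0,0.006,0],[0,0,0.004,0],[0,0,0,0]]'
python3 -m handwheel '[[0,0,0.001,0],[0,0,0,0],[0,0,0,0],[0,0,0,0],[0,0,0,0]]'
python3 goto.py 0.6166 0.1586 0.0235 -92.05
```

```text
time_s: 9.1
position: [0.6158, 0.1537, 0.0243]
ee_rot: [1.0, -0.018, -0.0, 0.0]
wrist_force: [-6.0, -0.7, 8.1]
gripper_width: 0.155
grasp_force: 57.4
time_s: 9.6
position: [0.6158, 0.1537, 0.0242]
ee_rot: [1.0, -0.018, 0.0, 0.0]
wrist_force: [-8.0, -1.7, 14.3]
gripper_width: 0.157
grasp_force: 58.1
t 9.6 pos [0.6158 0.1537 0.0242] ang -92.05 tilt [ 0.0005 -0.0002] g 0.157 58.1 j6 1.67
shift-before-turn [ 0.0006 -0.0049  0.0007] turn 0.0001 | shift-after-turn [ 0.0006 -0.0049  0.0007]
```

```bash

python3 -m handwheel '[[0,0,0,0],[0,0,0,0],[0,0,0,0],[0,0,0,0],[0,0,0,0]]' 0.04
python3 -m handwheel '[[0,0,-0.015,0],[0,0,-0.02,0],[0,0,-0.04,0],[0,0,-0.04,0],[0,0,-0.04,0]]'
python3 -m handwheel '[[0,0,-0.04,0],[0,0,-0.01,0],[0,0,0,0],[0,0,0,0],[0,0,0,0]]'
python3 goto.py 0.48 0.3103 0.1 19.7; python3 - <<'E'
from hand import *
s,p,R=st(); c=cap('wrist','w5.png'); r=halves(c,.004,1)
hsv=cv2.cvtColor(c['pixels'],cv2.COLOR_RGB2HSV)
m=cv2.inRange(hsv,(18,150,150),(35,255,255)); n,_,s,ce=cv2.connectedComponentsWithStats(m)
for i in range(1,n):
    if s[i,4]>20: X=ray(c,ce[i],.004)[0]; print('yel',ce[i],s[i],X,R.T@(X-p))
E
```

```text
time_s: 10.1
position: [0.616, 0.1537, 0.0222]
ee_rot: [1.0, -0.018, -0.0, 0.0]
wrist_force: [-0.0, 0.6, 0.3]
gripper_width: 0.469
grasp_force: 0.0
time_s: 10.6
position: [0.6158, 0.1537, 0.1788]
ee_rot: [1.0, -0.018, -0.0, 0.0]
wrist_force: [0.8, 0.4, 0.1]
gripper_width: 0.463
grasp_force: 0.0
time_s: 11.1
position: [0.6155, 0.1536, 0.2252]
ee_rot: [1.0, -0.018, -0.002, 0.0]
wrist_force: [0.5, 0.2, -0.5]
gripper_width: 0.468
grasp_force: 0.0
t 11.1 pos [0.6155 0.1536 0.2252] ang -92.07 tilt [-0.0037 -0.0002] g 0.468 0.0 j6 1.67
shift-before-turn [-0.1406 -0.1517  0.1257] turn -1.9507 | shift-after-turn [ 0.1931 -0.0743  0.1257]
no hole [[154.31391586 331.54045307]]Traceback (most recent call last):
  File "<stdin>", line 2, in <module>
  File "half.py", line 18, in halves
    n,L,s,ce=cv2.connectedComponentsWithStats(dark); b=1+np.argmax(s[1:,4])
                                                         ~~~~~~~~~^^^^^^^^^
    return _wrapfunc(a, 'argmax', axis=axis, out=out, **kwds)
    return bound(*args, **kwds)
ValueError: attempt to get argmax of an empty sequence
```

View pics/w5.png

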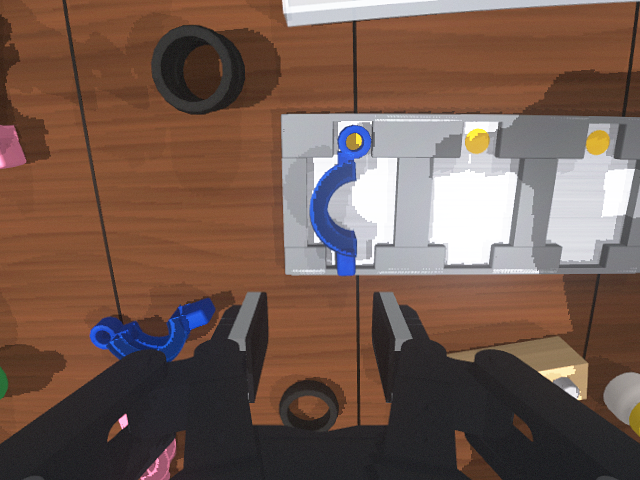

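```bash
sed -i 's/n,L,s,ce=cv2.connectedComponentsWithStats(dark);/n,L,s,ce=cv2.connectedComponentsWithStats(dark)\n        if n<2: continue\n       /' half.py
python3 -m handwheel '[[-0.0281,-0.0303,0,0],[-0.0281,-0.0303,0,0],[-0.0281,-0.0303,0,0],[-0.0281,-0.0303,0,0],[-0.0281,-0.0303,0,0]]'
python3 -m handwheel '[[0,0,0,-0.14],[0,0,0,-0.14],[0,0,0,-0.14],[0,0,0,-0.14],[0,0,0,-0.14]]'
python3 -m handwheel '[[0,0,0,-0.14],[0,0,0,-0.14],[0,0,0,-0.14],[0,0,0,-0.14],[0,0,0,-0.14]]'
python3 -m handwheel '[[0,0,0,-0.14],[0,0,0,-0.14],[0,0,0,-0.14],[0,0,0,-0.13],[0,0,0,0]]'
python3 goto.py 0.48 0.3103 0.016 19.7; python3 - <<'E'
from hand import *
s,p,R=st(); c=cap('wrist','w6.png'); r=halves(c,0,1)
E
```

```text
time_s: 11.65
position: [0.4796, 0.3111, 0.2263]
ee_rot: [1.0, -0.018, -0.001, 0.0]
wrist_force: [-0.6, 0.7, -0.8]
gripper_width: 0.47
grasp_force: 0.0
time_s: 12.15
position: [0.4808, 0.3101, 0.2262]
ee_rot: [0.944, 0.329, -0.001, 0.0]
wrist_force: [0.3, 1.0, -0.1]
gripper_width: 0.472
grasp_force: 0.0
time_s: 12.65
position: [0.4808, 0.31, 0.2262]
ee_rot: [0.774, 0.633, -0.001, -0.0]
wrist_force: [-0.2, 0.6, -0.0]
gripper_width: 0.465
grasp_force: 0.0
time_s: 13.15
position: [0.4808, 0.3101, 0.2263]
ee_rot: [0.576, 0.818, -0.001, -0.001]
wrist_force: [0.5, 0.7, -0.2]
gripper_width: 0.474
grasp_force: 0.0
t 13.15 pos [0.4808 0.3101 0.2263] ang 19.73 tilt [-0.0017 -0.0006] g 0.474 0.0 j6 0.02
shift-before-turn [ 0.0005 -0.0003  0.2103] turn 0.0004 | shift-after-turn [ 0.0005 -0.0003  0.2103]
hole px [343.5 391.3] eye [0.5703 0.1308] ringcent [0.5892 0.1417] dist 0.0219 (.0577) spreads [0.0039 0.0094] (.007 .0225) yaw eye/pca -129.4 -124.65 origin [0.589  0.1635] grasp [0.613  0.1439] area 371 371
hole px [355.8 141.8] eye [0.4912 0.371 ] ringcent [0.4879 0.314 ] dist 0.0571 (.0577) spreads [0.009  0.0221] (.007 .0225) yaw eye/pca 107.25 109.73 origin [0.5072 0.3197] grasp [0.4776 0.3105] area 1475 1475
```

```bash

python3 -m handwheel '[[0,-0.002,0.04,0.006],[0,0,0.04,0],[0,0,0.04,0],[0,0,0.03,0],[0,0,0.02,0]]'
python3 -m handwheel '[[0,0,0.014,0],[0,0,0.014,0],[0,0,0.01,0],[0,0,0,0],[0,0,0,0]]'
python3 goto.py 0.479 0.3103 0.016 19.4
python3 -m handwheel '[[0,0,0,0],[0,0,0,0],[0,0,0,0],[0,0,0,0],[0,0,0,0]]' 0
python3 -m handwheel '[[0,0,-0.01,0],[0,0,-0.02,0],[0,0,-0.03,0],[0,0,-0.04,0],[0,0,-0.04,0]]'
python3 goto.py 0.61 -0.065 0.16 -92.05
```

```text
time_s: 13.7
position: [0.4781, 0.309, 0.0546]
ee_rot: [0.58, 0.815, -0.002, -0.001]
wrist_force: [0.4, 0.0, 0.3]
gripper_width: 0.471
grasp_force: 0.0
time_s: 14.2
position: [0.4793, 0.3095, 0.0196]
ee_rot: [0.579, 0.815, 0.0, 0.0]
wrist_force: [-0.2, -0.5, 0.2]
gripper_width: 0.465
grasp_force: 0.0
t 14.2 pos [0.4793 0.3095 0.0196] ang 19.25 tilt [0.0002 0.0001] g 0.465 0.0 j6 0.03
shift-before-turn [ 0.0009 -0.0001  0.0036] turn -0.0026 | shift-after-turn [ 0.0009 -0.0001  0.0036]
time_s: 14.7
position: [0.4798, 0.3097, 0.0202]
ee_rot: [0.579, 0.816, 0.001, 0.001]
wrist_force: [0.2, -0.1, 6.6]
gripper_width: 0.16
grasp_force: 55.4
time_s: 15.2
position: [0.4784, 0.3091, 0.1606]
ee_rot: [0.578, 0.816, -0.001, -0.001]
wrist_force: [0.1, -0.0, -4.5]
gripper_width: 0.155
grasp_force: 55.6
t 15.2 pos [0.4784 0.3091 0.1606] ang 19.31 tilt [-0.002  -0.0008] g 0.155 55.6 j6 0.03
shift-before-turn [-0.3966  0.0005  0.0006] turn 1.9437 | shift-after-turn [0.1449 0.3692 0.0006]
```

```bash

python3 -m handwheel '[[-0.0397,0,0,0],[-0.0397,0,0,0],[-0.0397,0,0,0],[-0.0397,0,0,0],[-0.0397,0,0,0]]'
python3 -m handwheel '[[-0.0397,0,0,0],[-0.0397,0,0,0],[-0.0397,0,0,0],[-0.0397,0,0,0],[-0.0397,-0.0017,0,0]]'
python3 -m handwheel '[[0,0,0,0.14],[0,0,0,0.14],[0,0,0,0.14],[0,0,0,0.14],[0,0,0,0.14]]'
python3 -m handwheel '[[0,0,0,0.14],[0,0,0,0.14],[0,0,0,0.14],[0,0,0,0.14],[0,0,0,0.14]]'
python3 -m handwheel '[[0,0,0,0.14],[0,0,0,0.14],[0,0,0,0.14],[0,0,0,0.1237],[0,0,0,0]]'
python3 goto.py 0.6081 -0.0662 0.046 -92.05
```

```text
time_s: 15.7
position: [0.5446, 0.1206, 0.1594]
ee_rot: [0.578, 0.816, -0.0, -0.001]
wrist_force: [-0.1, 0.2, -2.8]
gripper_width: 0.158
grasp_force: 55.7
time_s: 16.2
position: [0.6087, -0.0672, 0.1593]
ee_rot: [0.578, 0.816, -0.0, -0.001]
wrist_force: [1.1, 0.5, -2.5]
gripper_width: 0.157
grasp_force: 55.6
time_s: 16.7
position: [0.6083, -0.0656, 0.1592]
ee_rot: [0.825, 0.566, -0.001, -0.001]
wrist_force: [0.5, 0.2, -3.2]
gripper_width: 0.15
grasp_force: 55.7
time_s: 17.2
position: [0.6083, -0.0655, 0.1592]
ee_rot: [0.969, 0.248, -0.001, -0.0]
wrist_force: [-0.3, -0.2, -4.0]
gripper_width: 0.156
grasp_force: 55.7
time_s: 17.7
position: [0.6084, -0.0656, 0.1592]
ee_rot: [1.0, -0.018, -0.001, -0.0]
wrist_force: [0.9, -0.4, -2.6]
gripper_width: 0.152
grasp_force: 55.7
t 17.7 pos [ 0.6084 -0.0656  0.1592] ang -92.11 tilt [-0.0014  0.0004] g 0.152 55.7 j6 1.31
shift-before-turn [-1.000e-04  7.000e-04  1.132e-01] turn -0.001 | shift-after-turn [-1.000e-04  7.000e-04  1.132e-01]
```

```bash

python3 -m handwheel '[[0,0.0007,0.03,0],[0,0,0.03,0],[0,0,0.03,0],[0,0,0.018,0],[0,0,0.005,0]]'
python3 -m handwheel '[[0,0,0,0],[0,0,0,0],[0,0,0,0],[0,0,0,0],[0,0,0,0]]'
python3 goto.py 0.6081 -0.0662 0.046 -92.05; python3 - <<'E'
from hand import *
s,p,R=st(); c=cap('wrist','w7.png'); r=halves(c,p[2]-.0195,1,(270,90,500,300),False)
for q in r: hand(c,[(q[5][0],q[5][1],.0095)],.0195)
cv2.imwrite('pics/w7z.png',cv2.resize(c['pixels'][60:300,240:560,::-1],None,fx=2.5,fy=2.5,interpolation=cv2.INTER_CUBIC))
im=c['pixels']
print(im[130,335:360].sum(1).tolist()); print(im[130,405:440].sum(1).tolist()); 
print(im[180:206,330].sum(1).tolist(),im[180:206,440].sum(1).tolist())
for a in [(347,130,.0),(425,130,0),(330,195,0),(440,195,0)]: print(a,(R.T@(ray(c,a[:2],.014)[0]-p))[:2].round(4))
E
```

```text
time_s: 18.2
position: [0.6076, -0.0661, 0.0442]
ee_rot: [1.0, -0.016, -0.002, -0.001]
wrist_force: [1.1, 0.1, -2.8]
gripper_width: 0.157
grasp_force: 55.7
time_s: 18.7
position: [0.6091, -0.0665, 0.0469]
ee_rot: [1.0, -0.018, 0.0, 0.0]
wrist_force: [0.4, 0.2, -3.6]
gripper_width: 0.155
grasp_force: 55.8
t 18.7 pos [ 0.6091 -0.0665  0.0469] ang -92.03 tilt [ 0.0008 -0.0002] g 0.155 55.8 j6 1.3
shift-before-turn [-0.001  -0.0003  0.0009] turn 0.0003 | shift-after-turn [-0.001  -0.0003  0.0009]
(401.7709654686399, 167.47885835095138) [0.0537 0.031 ]
[352, 356, 363, 355, 361, 358, 354, 355, 363, 331, 279, 227, 291, 347, 353, 349, 354, 346, 339, 350, 349, 342, 328, 630, 632]
[207, 212, 219, 229, 248, 274, 326, 347, 345, 340, 345, 336, 341, 336, 347, 307, 212, 153, 160, 157, 155, 191, 198, 231, 254, 258, 249, 259, 257, 253, 252, 261, 253, 249, 252]
[347, 352, 357, 354, 347, 358, 352, 356, 352, 351, 355, 351, 345, 347, 328, 310, 485, 636, 626, 631, 636, 640, 618, 609, 600, 621] [267, 277, 276, 265, 265, 259, 255, 268, 255, 256, 261, 254, 250, 256, 242, 222, 288, 441, 432, 430, 424, 432, 413, 414, 416, 424]
(347, 130, 0.0) [0.0668 0.0117]
(425, 130, 0) [0.0669 0.0446]
(330, 195, 0) [0.0392 0.0048]
(440, 195, 0) [0.0393 0.0531]
```

View pics/w7z.png

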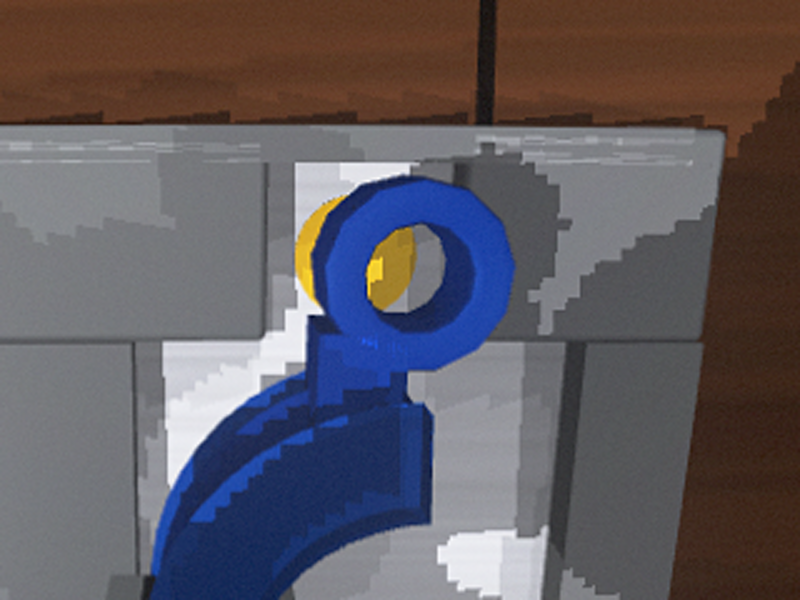

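```bash

python3 -m handwheel '[[-0.0005,-0.0025,0,0],[0,0,0.006,0],[0,0,0.006,0],[0,0,0.006,0],[0,0,0.004,0]]'
python3 -m handwheel '[[0,0,0.002,0],[0,0,0,0],[0,0,0,0],[0,0,0,0],[0,0,0,0]]'
python3 goto.py 0.6081 -0.0662 0.0235 -92.05
```

```text
time_s: 19.25
position: [0.6083, -0.0639, 0.0241]
ee_rot: [1.0, -0.018, -0.0, -0.0]
wrist_force: [-13.5, 3.8, 38.7]
gripper_width: 0.154
grasp_force: 60.6
time_s: 19.75
position: [0.6083, -0.0639, 0.0242]
ee_rot: [1.0, -0.018, 0.0, 0.0]
wrist_force: [-7.2, 2.3, 15.6]
gripper_width: 0.158
grasp_force: 57.9
t 19.75 pos [ 0.6083 -0.0639  0.0242] ang -92.03 tilt [ 0.0003 -0.0003] g 0.158 57.9 j6 1.31
shift-before-turn [-0.0001  0.0023  0.0007] turn 0.0003 | shift-after-turn [-0.0001  0.0023  0.0007]
```

```bash

python3 -m handwheel '[[0,0,0,0],[0,0,0,0],[0,0,0,0],[0,0,0,0],[0,0,0,0]]' 0.04
python3 -m handwheel '[[0,0,-0.015,0],[0,0,-0.02,0],[0,0,-0.04,0],[0,0,-0.04,0],[0,0,-0.04,0]]'
python3 -m handwheel '[[0,0,-0.04,0],[0,0,-0.01,0],[0,0,0,0],[0,0,0,0],[0,0,0,0]]'
python3 goto.py 0.48 -0.31 0.22 -165; python3 - <<'E'
from hand import *
s,p,R=st(); c=cap('wrist','w8.png'); r=halves(c,.004,1)
c=cap('top','top8.png');hsv=cv2.cvtColor(c['pixels'],cv2.COLOR_RGB2HSV)
m=cv2.inRange(hsv,(100,120,40),(130,255,255)); n,_,s,ce=cv2.connectedComponentsWithStats(m)
for i in range(1,n):
    if s[i,4]>60 and 200<ce[i][0]<470 and 180<ce[i][1]<310: print('blue',ce[i],ray(c,ce[i],.02)[0])
m=cv2.inRange(hsv,(18,120,120),(35,255,255)); n,_,s,ce=cv2.connectedComponentsWithStats(m)
for i in range(1,n):
    if s[i,4]>3 and 380<ce[i][0]<470 and 180<ce[i][1]<310: print('yel',ce[i],ray(c,ce[i],.035)[0])
E
```

```text
time_s: 20.25
position: [0.6085, -0.064, 0.0222]
ee_rot: [1.0, -0.018, -0.0, -0.0]
wrist_force: [0.3, -0.6, -0.5]
gripper_width: 0.471
grasp_force: 0.0
time_s: 20.75
position: [0.6083, -0.0639, 0.1788]
ee_rot: [1.0, -0.018, -0.0, -0.0]
wrist_force: [-0.5, -0.5, 0.3]
gripper_width: 0.468
grasp_force: 0.0
time_s: 21.25
position: [0.6079, -0.0638, 0.2253]
ee_rot: [1.0, -0.018, -0.002, -0.0]
wrist_force: [0.1, 1.4, 0.0]
gripper_width: 0.472
grasp_force: 0.0
t 21.25 pos [ 0.6079 -0.0638  0.2253] ang -92.05 tilt [-0.0035  0.001 ] g 0.472 0.0 j6 1.31
shift-before-turn [-0.119   0.2506  0.0055] turn 1.2732 | shift-after-turn [0.2047 0.1873 0.0055]
no hole [[606.58598726 395.47770701]]
no hole [[584.07941176 316.33529412]]
hole px [101.6 143.1] eye [0.668  0.1227] ringcent [0.6404 0.1255] dist 0.0277 (.0577) spreads [0.0011 0.0013] (.007 .0225) yaw eye/pca 14.74 -55.87 origin [0.6307 0.1074] grasp [0.6228 0.1374] area 25 25
blue [277.75520833 214.13020833] [0.62072188 0.14103744 0.02      ]
blue [422.97309417 222.0941704 ] [ 0.60874073 -0.3320297   0.02      ]
blue [422.75       256.49137931] [ 0.49641202 -0.33188777  0.02      ]
blue [421.91983122 292.05485232] [ 0.38200481 -0.32986133  0.02      ]
yel [405.71428571 216.        ] [ 0.62468833 -0.27259377  0.035     ]
yel [403.71428571 259.        ] [ 0.48551584 -0.26743248  0.035     ]
yel [402.875 297.125] [ 0.36440747 -0.26596096  0.035     ]
```

```bash

python3 -m handwheel '[[-0.0198,0.0418,0,0],[-0.0198,0.0418,0,0],[-0.0198,0.0418,0,0],[-0.0198,0.0418,0,0],[-0.0198,0.0418,0,0]]'
python3 -m handwheel '[[-0.0198,0.0418,0,0.14],[0,0,0,0.14],[0,0,0,0.14],[0,0,0,0.14],[0,0,0,0.14]]'
python3 -m handwheel '[[0,0,0,0.14],[0,0,0,0.14],[0,0,0,0.14],[0,0,0,0.14],[0,0,0,0.0132]]'
python3 goto.py 0.48 -0.31 0.22 -165; python3 - <<'E'
from hand import *
s,p,R=st(); c=cap('wrist','w9.png'); r=halves(c,0,-1)
hsv=cv2.cvtColor(c['pixels'],cv2.COLOR_RGB2HSV)
m=cv2.inRange(hsv,(18,150,150),(35,255,255)); n,_,s,ce=cv2.connectedComponentsWithStats(m)
for i in range(1,n):
    if s[i,4]>20: print('yel',ce[i],s[i,4],ray(c,ce[i],.035)[0])
E
```

```text
time_s: 21.85
position: [0.5009, -0.2706, 0.2267]
ee_rot: [1.0, -0.018, -0.0, -0.0]
wrist_force: [0.5, -0.4, -0.4]
gripper_width: 0.47
grasp_force: 0.0
time_s: 22.35
position: [0.4806, -0.3104, 0.2265]
ee_rot: [0.932, -0.362, -0.001, -0.0]
wrist_force: [-0.1, -0.0, 0.4]
gripper_width: 0.469
grasp_force: 0.0
time_s: 22.85
position: [0.4807, -0.3102, 0.2266]
ee_rot: [0.793, -0.609, -0.001, -0.0]
wrist_force: [0.2, -0.1, -0.4]
gripper_width: 0.47
grasp_force: 0.0
t 22.85 pos [ 0.4807 -0.3102  0.2266] ang -165.09 tilt [-0.0009  0.0009] g 0.47 0.0 j6 2.1
shift-before-turn [-0.0004  0.0006  0.0066] turn -0.0016 | shift-after-turn [-0.0004  0.0006  0.0066]
hole px [417.1 173.7] eye [ 0.4092 -0.3593] ringcent [ 0.3716 -0.3061] dist 0.0651 (.0577) spreads [0.0079 0.0206] (.007 .0225) yaw eye/pca -75.36 -88.19 origin [ 0.3934 -0.304 ] grasp [ 0.3634 -0.3118] area 2026 2026
hole px [290.5 132.6] eye [ 0.519  -0.3644] ringcent [ 0.4818 -0.315 ] dist 0.0618 (.0577) spreads [0.007  0.0197] (.007 .0225) yaw eye/pca -73.62 -86.13 origin [ 0.5026 -0.3109] grasp [ 0.4728 -0.3197] area 1143 1143
hole px [177.2  86.1] eye [ 0.6146 -0.3767] ringcent [ 0.5989 -0.3176] dist 0.0611 (.0577) spreads [0.0075 0.0199] (.007 .0225) yaw eye/pca -95.73 -108.4 origin [ 0.6196 -0.3213] grasp [ 0.5887 -0.3182] area 1227 1227
yel [145.17985612 206.82733813] 139 [ 0.62341735 -0.27449573  0.035     ]
yel [303.    254.175] 120 [ 0.48391965 -0.26802006  0.035     ]
yel [434.01626016 287.67479675] 123 [ 0.3632325  -0.26742564  0.035     ]
yel [367.13441296 378.00323887] 1235 [ 0.39387563 -0.16246088  0.035     ]
```

View pics/w9.png

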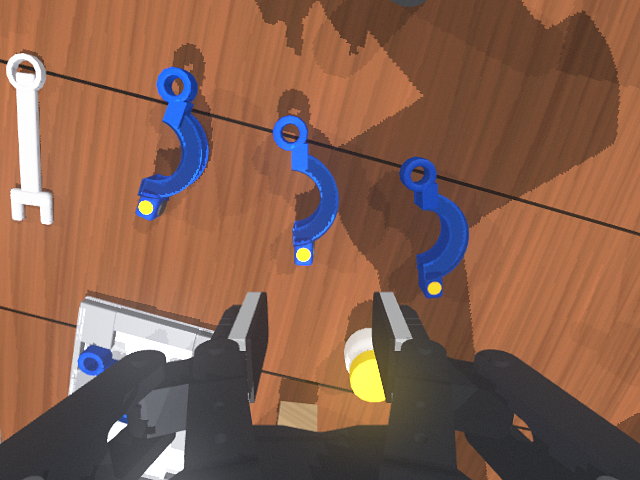

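```bash
python3 goto.py 0.4756 -0.3198 0.016 -165.6
python3 -m handwheel '[[0.008,0.0075,0.04,0.009],[0,0,0.04,0],[0,0,0.04,0],[0,0,0.03,0],[0,0,0.02,0]]'
python3 goto.py 0.4756 -0.3198 0.016 -165.6
```

```text
t 22.9 pos [ 0.4807 -0.3102  0.2267] ang -164.92 tilt [-0.0008  0.0008] g 0.47 0.0 j6 2.1
shift-before-turn [0.0081 0.0073 0.2107] turn 0.0119 | shift-after-turn [0.0082 0.0072 0.2107]
time_s: 23.4
position: [0.4749, -0.3193, 0.0547]
ee_rot: [0.792, -0.611, -0.002, -0.0]
wrist_force: [-0.3, -0.1, 0.7]
gripper_width: 0.464
grasp_force: 0.0
t 23.4 pos [ 0.4749 -0.3193  0.0547] ang -165.3 tilt [-0.0024  0.0024] g 0.464 0.0 j6 2.09
shift-before-turn [ 0.0008 -0.0007  0.0387] turn 0.0053 | shift-after-turn [ 0.0008 -0.0007  0.0387]
```

```bash

python3 -m handwheel '[[0,0,0.014,0.004],[0,0,0.014,0],[0,0,0.01,0],[0,0,0,0],[0,0,0,0]]'
python3 -m handwheel '[[0,0,0,0],[0,0,0,0],[0,0,0,0],[0,0,0,0],[0,0,0,0]]' 0
python3 goto.py 0.4756 -0.3198 0.016 -165.6
python3 -m handwheel '[[0,0,-0.01,0],[0,0,-0.02,0],[0,0,-0.03,0],[0,0,-0.04,0],[0,0,-0.04,0]]'
python3 -m handwheel '[[0,0,-0.01,0],[0,0,0,0],[0,0,0,0],[0,0,0,0],[0,0,0,0]]'
python3 goto.py 0.6 -0.15 0.16 -92.05; python3 - <<'E'
from hand import *
s,p,R=st(); c=cap('wrist','w10.png'); r=halves(c,p[2]-.0195,-1,(200,50,500,300),False)
for q in r: hand(c,[(q[5][0],q[5][1],.0305)],.0195)
E
```

```text
time_s: 23.9
position: [0.4758, -0.3201, 0.0196]
ee_rot: [0.79, -0.613, 0.0, 0.0]
wrist_force: [-0.2, 0.5, 0.5]
gripper_width: 0.466
grasp_force: 0.0
time_s: 24.4
position: [0.476, -0.3203, 0.0202]
ee_rot: [0.789, -0.614, 0.001, 0.0]
wrist_force: [0.1, 1.0, 6.5]
gripper_width: 0.161
grasp_force: 54.8
t 24.4 pos [ 0.476  -0.3203  0.0202] ang -165.73 tilt [ 0.0011 -0.0011] g 0.161 54.8 j6 2.09
shift-before-turn [-0.0005  0.0003  0.0042] turn -0.0023 | shift-after-turn [-0.0005  0.0003  0.0042]
time_s: 24.9
position: [0.4751, -0.3195, 0.1607]
ee_rot: [0.789, -0.614, -0.001, -0.0]
wrist_force: [0.8, -0.5, -4.2]
gripper_width: 0.157
grasp_force: 54.9
time_s: 25.4
position: [0.4752, -0.3197, 0.1677]
ee_rot: [0.789, -0.614, -0.002, -0.0]
wrist_force: [-0.8, 0.1, -4.5]
gripper_width: 0.159
grasp_force: 54.9
t 25.4 pos [ 0.4752 -0.3197  0.1677] ang -165.74 tilt [-0.0022  0.0022] g 0.159 54.9 j6 2.09
shift-before-turn [-0.1337 -0.1627  0.0078] turn -1.2862 | shift-after-turn [ 0.1186 -0.174   0.0078]
(424.36047320807234, 193.8135003479471) [0.048  0.0351]
(228.56286487256156, 175.00868574683182) [ 0.0542 -0.0287]
```

View pics/w10.png

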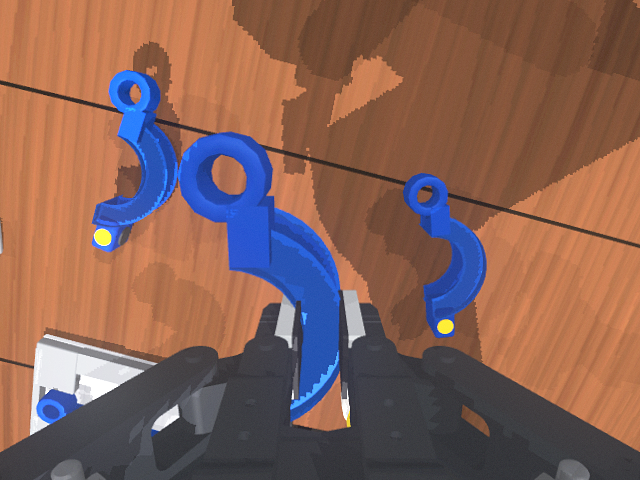

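```bash
python3 goto.py 0.5667 -0.126 0.16 -89.5
python3 -m handwheel '[[-0.0344,-0.033,0,0],[-0.0344,-0.033,0,0],[-0.0344,-0.033,0,0],[-0.034,-0.034,0,0],[0,0,0,-0.14]]'
python3 -m handwheel '[[0,0,0,-0.14],[0,0,0,-0.14],[0,0,0,-0.14],[0,0,0,-0.14],[0,0,0,-0.14]]'
python3 -m handwheel '[[0,0,0,-0.14],[0,0,0,-0.14],[0,0,0,-0.14],[0,0,0,-0.07],[0,0,0,0]]'
python3 goto.py 0.5667 -0.126 0.16 -89.5
```

```text
t 25.45 pos [ 0.4754 -0.3198  0.1681] ang -165.74 tilt [-0.0016  0.0017] g 0.159 54.9 j6 2.09
shift-before-turn [-0.1653 -0.1363  0.0082] turn -1.3307 | shift-after-turn [ 0.093  -0.193   0.0082]
time_s: 25.95
position: [0.5726, -0.1491, 0.1686]
ee_rot: [0.832, -0.555, -0.001, -0.001]
wrist_force: [-0.1, -1.0, -3.4]
gripper_width: 0.155
grasp_force: 59.7
time_s: 26.45
position: [0.5706, -0.1542, 0.1686]
ee_rot: [0.972, -0.236, -0.001, -0.0]
wrist_force: [0.1, 0.1, -3.5]
gripper_width: 0.155
grasp_force: 59.7
time_s: 26.95
position: [0.5706, -0.1542, 0.1687]
ee_rot: [1.0, 0.004, -0.0, -0.0]
wrist_force: [0.1, 0.3, -3.2]
gripper_width: 0.156
grasp_force: 59.7
t 26.95 pos [ 0.5706 -0.1542  0.1687] ang -89.51 tilt [-0.001   0.0005] g 0.156 59.7 j6 1.1
shift-before-turn [-0.0037 -0.0282  0.0087] turn -0.0001 | shift-after-turn [-0.0037 -0.0282  0.0087]
```

```bash
cat > eyes.py <<'E'
from hand import *
def eyes(c,zlo,zbase,fn=None):
    s,p,R=st(); im=c['pixels']; hsv=cv2.cvtColor(im,cv2.COLOR_RGB2HSV)
    blue=cv2.inRange(hsv,(104,130,30),(122,255,255))
    cs,hi=cv2.findContours(blue,cv2.RETR_CCOMP,cv2.CHAIN_APPROX_NONE)
    for j,q in enumerate(cs):
        a=cv2.contourArea(q)
        if hi[0][j][3]>=0 and a>15:
            mm=cv2.moments(q); uv=(mm['m10']/a,mm['m01']/a)
            A=ray(c,uv,.0135)[0]; B=ray(c,uv,p[2]-.0195+.0305)[0]
            print('hole',np.round(uv,1),'area',a,'box',cv2.boundingRect(q),'| as tray lower eye',A[:2].round(4),'| as held upper',(R.T@(B-p))[:2].round(4),B[:2].round(4))
    m=cv2.inRange(hsv,(18,150,150),(35,255,255)); n,_,s,ce=cv2.connectedComponentsWithStats(m)
    for i in range(1,n):
        if s[i,4]>40: print('yel',ce[i].round(1),s[i].tolist(),ray(c,ce[i],.004)[0])
E
python3 -c "
from eyes import *
c=cap('wrist','w11.png'); eyes(c,0,0)"; python3 goto.py 0.6067 -0.126 0.16 -89.5
```

```text
hole [635.1 166.7] area 18.5 box (633, 163, 5, 8) | as tray lower eye [ 0.6126 -0.3904] | as held upper [0.057  0.1046] [ 0.6283 -0.2585]
hole [498.8 152.1] area 310.5 box (489, 142, 21, 21) | as tray lower eye [ 0.6212 -0.2842] | as held upper [0.061  0.0577] [ 0.6321 -0.2116]
hole [229.  174.4] area 1179.5 box (210, 153, 39, 43) | as tray lower eye [ 0.6031 -0.0876] | as held upper [ 0.0536 -0.0292] [ 0.6241 -0.1247]
hole [239.   91.8] area 317.0 box (230, 81, 19, 23) | as tray lower eye [ 0.6606 -0.0974] | as held upper [ 0.079  -0.0247] [ 0.6495 -0.129 ]
yel [89.6 87.6] [75, 72, 30, 31, 699] [0.66484823 0.01367559 0.004     ]
yel [498.9 152. ] [491, 144, 17, 17, 237] [ 0.62061777 -0.28842987  0.004     ]
t 27.0 pos [ 0.5706 -0.1542  0.1688] ang -89.63 tilt [-0.0008  0.0004] g 0.155 59.7 j6 1.1
shift-before-turn [ 0.0362 -0.028   0.0088] turn -0.0023 | shift-after-turn [ 0.0363 -0.0279  0.0088]
```

```bash

python3 -m handwheel '[[0.0184,-0.0135,0,0],[0.0184,-0.0134,0.02,0],[0,0,0.03,0],[0,0,0.03,0],[0,0,0.017,0]]'
python3 -m handwheel '[[0,0,0,0],[0,0,0,0],[0,0,0,0],[0,0,0,0],[0,0,0,0]]'
python3 goto.py 0.6072 -0.127 0.0236 -89.5;python3 -c "
from eyes import *
c=cap('wrist','w12.png'); eyes(c,0,0)
cv2.imwrite('pics/w12z.png',cv2.resize(c['pixels'][60:360,100:500,::-1],None,fx=2,fy=2,interpolation=cv2.INTER_CUBIC))"
```

```text
time_s: 27.5
position: [0.6064, -0.1265, 0.0695]
ee_rot: [1.0, 0.003, -0.002, -0.001]
wrist_force: [-0.1, 0.3, -2.8]
gripper_width: 0.153
grasp_force: 59.8
time_s: 28.0
position: [0.6076, -0.1272, 0.0732]
ee_rot: [1.0, 0.004, 0.001, 0.0]
wrist_force: [0.4, 0.9, -4.4]
gripper_width: 0.157
grasp_force: 59.8
t 28.0 pos [ 0.6076 -0.1272  0.0732] ang -89.55 tilt [ 0.0013 -0.0005] g 0.157 59.8 j6 1.17
shift-before-turn [-0.0005 -0.0002  0.0496] turn -0.0009 | shift-after-turn [-0.0005 -0.0002  0.0496]
hole [221.  171.9] area 570.5 box (210, 153, 23, 41) | as tray lower eye [ 0.6535 -0.078 ] | as held upper [ 0.0546 -0.0317] [ 0.6618 -0.095 ]
hole [268.5 153.6] area 103.0 box (260, 144, 15, 22) | as tray lower eye [ 0.6626 -0.1019] | as held upper [ 0.0603 -0.0161] [ 0.6677 -0.1106]
yel [ 50.4 148.5] [30, 128, 41, 42, 1327] [0.6646422  0.01376392 0.004     ]
yel [268.9 153.9] [265, 147, 8, 16, 44] [ 0.66171143 -0.10098098  0.004     ]
yel [627.1 247.2] [616, 236, 23, 23, 414] [ 0.61283927 -0.30059474  0.004     ]
```

View pics/w12z.png

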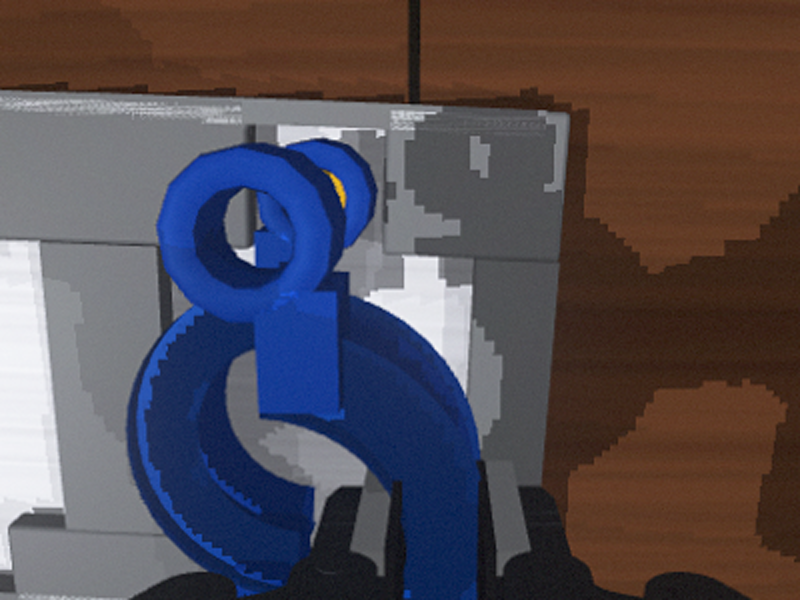

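```bash

python3 -m handwheel '[[-0.0003,0,0.006,0],[0,0,0.006,0],[0,0,0.006,0],[0,0,0,0],[0,0,0,0]]'
python3 -m handwheel '[[0,0,0.006,0],[0,0,0.006,0],[0,0,0,0],[0,0,0,0],[0,0,0,0]]'
```

```text
time_s: 28.55
position: [0.607, -0.127, 0.0541]
ee_rot: [1.0, 0.004, -0.0, -0.0]
wrist_force: [-0.2, -0.5, -4.2]
gripper_width: 0.154
grasp_force: 59.8
time_s: 29.05
position: [0.6071, -0.1271, 0.0425]
ee_rot: [1.0, 0.004, 0.0, 0.0]
wrist_force: [0.9, -1.0, -3.1]
gripper_width: 0.156
grasp_force: 59.8
```

```bash

python3 -m handwheel '[[0,0,0.006,0],[0,0,0.006,0],[0,0,0.004,0],[0,0,0,0],[0,0,0,0]]'
python3 -m handwheel '[[0,0,0.0025,0],[0,0,0,0],[0,0,0,0],[0,0,0,0],[0,0,0,0]]'
```

```text
time_s: 29.55
position: [0.607, -0.1271, 0.0262]
ee_rot: [1.0, 0.004, -0.0, -0.0]
wrist_force: [0.4, 0.2, -3.7]
gripper_width: 0.157
grasp_force: 59.8
time_s: 30.05
position: [0.6073, -0.1272, 0.0243]
ee_rot: [1.0, 0.004, 0.0, 0.0]
wrist_force: [-0.6, -0.1, 3.8]
gripper_width: 0.155
grasp_force: 60.5
```

```bash

python3 -m handwheel '[[0,0,0,0],[0,0,0,0],[0,0,0,0],[0,0,0,0],[0,0,0,0]]' 0.036
python3 -m handwheel '[[0,0,-0.015,0],[0,0,-0.02,0],[0,0,-0.04,0],[0,0,-0.04,0],[0,0,-0.04,0]]'
python3 -m handwheel '[[0,0,-0.04,0],[0,0,-0.01,0],[0,0,0,0],[0,0,0,0],[0,0,0,0]]'
sed -i 's/B=ray(c,uv,p\[2\]-.0195+.0305)\[0\]/B=ray(c,uv,p[2]-.0195+.0305)[0]; C=ray(c,uv,.0345)[0]; D=ray(c,uv,.0305)[0]/; s/B\[:2\].round(4))/B[:2].round(4),"tray upper",C[:2].round(4),"bench upper",D[:2].round(4))/; s/s\[i\].tolist(),ray(c,ce\[i\],.004)\[0\]/s[i].tolist(),ray(c,ce[i],.004)[0],"ear",ray(c,ce[i],.035)[0]/' eyes.py
python3 -c "
from eyes import *
c=cap('wrist','w13.png'); eyes(c,0,0)"; python3 goto.py 0.3609 -0.32 0.22 -159
```

```text
time_s: 30.55
position: [0.607, -0.1271, 0.0238]
ee_rot: [1.0, 0.004, -0.0, -0.0]
wrist_force: [0.6, 0.2, 0.5]
gripper_width: 0.424
grasp_force: 0.0
time_s: 31.05
position: [0.6068, -0.127, 0.1804]
ee_rot: [1.0, 0.004, -0.0, -0.0]
wrist_force: [-0.1, -0.8, 0.3]
gripper_width: 0.418
grasp_force: 0.0
time_s: 31.55
position: [0.6065, -0.1269, 0.2268]
ee_rot: [1.0, 0.004, -0.002, -0.001]
wrist_force: [1.2, 0.1, 0.9]
gripper_width: 0.42
grasp_force: 0.0
hole [608.  200.9] area 19.0 box (606, 197, 5, 9) | as tray lower eye [ 0.6111 -0.3892] | as held upper [0.0452 0.0972] [ 0.6526 -0.2237] tray upper [ 0.6149 -0.3737] bench upper [ 0.6142 -0.3767]
hole [496.9 190.3] area 205.5 box (488, 182, 18, 17) | as tray lower eye [ 0.6193 -0.2843] | as held upper [0.0485 0.0584] [ 0.6556 -0.185 ] tray upper [ 0.6227 -0.275 ] bench upper [ 0.622  -0.2768]
hole [295.4 263.5] area 195.0 box (287, 256, 18, 16) | as tray lower eye [ 0.549  -0.1045] | as held upper [ 0.0231 -0.0081] [ 0.6297 -0.1186] tray upper [ 0.5565 -0.1059] bench upper [ 0.5551 -0.1056]
hole [238.8 208.4] area 44.0 box (237, 201, 5, 1
[... 952 characters left out ...]
-0.09838509  0.035     ]
yel [496.7 190.5] [490, 184, 14, 14, 152] [ 0.61754917 -0.28843453  0.004     ] ear [ 0.62258256 -0.27472923  0.035     ]
yel [295.1 263.5] [289, 258, 13, 12, 128] [ 0.54556713 -0.10373645  0.004     ] ear [ 0.55670658 -0.10569865  0.035     ]
yel [366.1 415.2] [347, 404, 38, 23, 685] [ 0.37124559 -0.17881309  0.004     ] ear [ 0.39717233 -0.17440672  0.035     ]
yel [455.8 442.5] [452, 438, 10, 10, 76] [ 0.33352587 -0.28127679  0.004     ] ear [ 0.36265229 -0.26817866  0.035     ]
t 31.6 pos [ 0.6066 -0.1269  0.227 ] ang -89.54 tilt [-0.003   0.0013] g 0.424 0.0 j6 1.17
shift-before-turn [-0.2472  0.1911  0.0075] turn 1.2123 | shift-after-turn [0.0922 0.2986 0.0075]
```

```bash

python3 -m handwheel '[[-0.0351,0.027,0,0],[-0.0351,0.027,0,0],[-0.0351,0.027,0,0],[-0.0351,0.027,0,0],[-0.0351,0.027,0,0]]'
python3 -m handwheel '[[-0.0351,0.027,0,0],[-0.0348,0.027,0,0],[0,0,0,0.1395],[0,0,0,0.1395],[0,0,0,0.1395]]'
python3 -m handwheel '[[0,0,0,0.1395],[0,0,0,0.1395],[0,0,0,0.1395],[0,0,0,0.1395],[0,0,0,0.1395]]'
python3 -m handwheel '[[0,0,0,0.1395],[0,0,0,0],[0,0,0.02,0],[0,0,0.02,0],[0,0,0,0]]'
python3 goto.py 0.3627 -0.3179 0.016 -161.5;python3 -c "
from eyes import *
c=cap('wrist','w14.png'); eyes(c,0,0)"
```

```text
time_s: 32.1
position: [0.4309, -0.2641, 0.2279]
ee_rot: [1.0, 0.004, -0.001, -0.001]
wrist_force: [0.9, -0.5, 0.6]
gripper_width: 0.424
grasp_force: 0.0
time_s: 32.6
position: [0.3626, -0.3182, 0.228]
ee_rot: [0.978, -0.207, -0.001, -0.001]
wrist_force: [-0.1, 0.3, 0.2]
gripper_width: 0.422
grasp_force: 0.0
time_s: 33.1
position: [0.363, -0.3178, 0.2279]
ee_rot: [0.849, -0.529, -0.001, -0.0]
wrist_force: [0.4, 1.0, 0.5]
gripper_width: 0.421
grasp_force: 0.0
time_s: 33.6
position: [0.3624, -0.317, 0.1865]
ee_rot: [0.813, -0.583, -0.003, -0.001]
wrist_force: [-0.0, -0.3, -0.5]
gripper_width: 0.422
grasp_force: 0.0
t 33.6 pos [ 0.3624 -0.317   0.1865] ang -161.28 tilt [-0.0032  0.0046] g 0.422 0.0 j6 1.85
shift-before-turn [ 0.0019 -0.0003  0.1705] turn 0.0039 | shift-after-turn [ 0.0019 -0.0003  0.1705]
hole [ 23. 377.] area 175.0 box (15, 370, 17, 15) | as tray lower eye [ 0.5745 -0.0805] | as held upper [-0.023  -0.1134] [ 0.4629 -0.2595] tray upper [ 0.5619 -0.1008] bench upper [ 0.5643 -0.0969]
hole [ 35.6 358.7] area 216.0 box (25, 352, 22, 14) | as tray lower eye [ 0.5648 -0.105 ] | as held upper [-0.0147 -0.1064] [ 0.4589 -0.2697] tray upper [ 0.5528 -0.1237] bench upper [ 0.5551 -0.1201]
hole [297.3 277.7] area 232.0 box (288, 269, 19, 18) | as tray lower eye [ 0.3617 -0.2588] | as held upper [ 0.0185 -0.0068] [ 0.3752 -0.333 ] tray upper [ 0.3632 -0.2672] bench upper [ 0.363  -0.2656]
hole [276.1 143. ] area 324.5 box (266, 132, 21, 23) | as tray lower eye [ 0.4104 -0.3581] | as held upper [ 0.0637 -0.0127] [ 0.3953 -0.3739] tray upper [ 0.4087 -0.3599] bench upper [ 0.4091 -0.3596]
yel [297.2 277.7] [290, 271, 15, 14, 165] [ 0.36110897 -0.25506521  0.004     ] ear [ 0.36336144 -0.26745865  0.035     ]
yel [ 23.  376.7] [17, 371, 13, 12, 118] [ 0.58023774 -0.07171015  0.004     ] ear [ 0.56158812 -0.10159332  0.035     ]
```

```bash

python3 -m handwheel '[[0.0015,0,0.04,0.003],[0,0,0.04,0],[0,0,0.035,0],[0,0,0.02,0],[0,0,0,0]]'
python3 goto.py 0.3627 -0.3179 0.018 -161.5
```

```text
time_s: 34.15
position: [0.3633, -0.319, 0.0525]
ee_rot: [0.811, -0.585, -0.002, -0.001]
wrist_force: [0.4, -0.8, 0.1]
gripper_width: 0.42
grasp_force: 0.0
t 34.15 pos [ 0.3633 -0.319   0.0525] ang -161.55 tilt [-0.0021  0.0031] g 0.42 0.0 j6 1.85
shift-before-turn [-0.0011  0.0001  0.0345] turn -0.001 | shift-after-turn [-0.0011  0.0001  0.0345]
```

```bash

python3 -m handwheel '[[-0.001,0,0.014,0],[0,0,0.014,0],[0,0,0.0075,0],[0,0,0,0],[0,0,0,0]]'
python3 -m handwheel '[[0,0,0,0],[0,0,0,0],[0,0,0,0],[0,0,0,0],[0,0,0,0]]' 0
python3 goto.py 0.3627 -0.3179 0.018 -161.5
python3 -m handwheel '[[0,0,-0.01,0],[0,0,-0.02,0],[0,0,-0.03,0],[0,0,-0.04,0],[0,0,-0.04,0]]'
python3 -m handwheel '[[0,0,-0.01,0],[0,0,0,0],[0,0,0,0],[0,0,0,0],[0,0,0,0]]'
python3 goto.py 0.57 0.09 0.165 -90;python3 -c "
from eyes import *
c=cap('wrist','w15.png'); eyes(c,0,0)"
```

```text
time_s: 34.65
position: [0.3637, -0.3191, 0.0193]
ee_rot: [0.811, -0.585, 0.001, 0.0]
wrist_force: [0.4, 0.0, 0.6]
gripper_width: 0.418
grasp_force: 0.0
time_s: 35.15
position: [0.3634, -0.3188, 0.0193]
ee_rot: [0.811, -0.585, 0.0, 0.0]
wrist_force: [-2.1, 1.8, 7.4]
gripper_width: 0.158
grasp_force: 59.6
t 35.15 pos [ 0.3634 -0.3188  0.0193] ang -161.62 tilt [ 0.0003 -0.0012] g 0.158 59.6 j6 1.86
shift-before-turn [-0.0011  0.0003  0.0013] turn -0.002 | shift-after-turn [-0.0011  0.0003  0.0013]
time_s: 35.65
position: [0.363, -0.3179, 0.1602]
ee_rot: [0.811, -0.585, -0.0, -0.0]
wrist_force: [0.7, -1.4, -3.7]
gripper_width: 0.155
grasp_force: 60.1
time_s: 36.15
position: [0.363, -0.3181, 0.167]
ee_rot: [0.811, -0.585, -0.001, -0.001]
wrist_force: [-0.1, -1.0, -4.0]
gripper_width: 0.154
grasp_force: 60.0
t 36.15 pos [ 0.363  -0.3181  0.167 ] ang -161.65 tilt [-0.0016  0.0024] g 0.154 60.0 j6 1.86
shift-before-turn [-0.3222 -0.325   0.0026] turn -1.2505 | shift-after-turn [ 0.207  -0.4081  0.0026]
hole [  9.2 394.5] area 186.5 box (1, 387, 18, 16) | as tray lower eye [ 0.5757 -0.0787] | as held upper [-0.0317 -0.1226] [ 0.4695 -0.2496] tray upper [ 0.5622 -0.1005] bench upper [ 0.5648 -0.0964]
hole [ 22.9 374.9] area 247.5 box (12, 368, 23, 15) | as tray lower eye [ 0.5652 -0.1044] | as held upper [-0.0223 -0.1145] [ 0.4648 -0.261 ] tray upper [ 0.5524 -0.1244] bench upper [ 0.5548 -0.1206]
hole [224.7 174.6] area 1152.0 box (206, 153, 38, 43) | as tray lower eye [ 0.4387 -0.3282] | as held upper [ 0.0543 -0.03  ] [ 0.4086 -0.3603] tray upper [ 0.4348 -0.3323] bench upper [ 0.4356 -0.3315]
yel [  9.4 394.5] [3, 389, 14, 12, 124] [ 0.58161655 -0.06898629  0.004     ] ear [ 0.56164515 -0.10112986  0.035     ]
```

```bash
python3 - <<'E'
from eyes import *
c=cap('wrist'); s,p,R=st()
Rct=c['R']@R; tt=c['R']@p+c['t']   # cam = Rct*tool + tt
a=np.radians(-92.07); y=np.array([np.cos(a),np.sin(a),0]); z=np.array([-.0037,-.0002,-1]); z/=np.linalg.norm(z); y-=z*(y@z); y/=np.linalg.norm(y); x=np.cross(y,z)
R5=np.c_[x,y,z]; p5=np.array([.6155,.1536,.2252])
c5=dict(c); c5['R']=Rct@R5.T; c5['t']=tt-c5['R']@p5
im=cv2.imread('pics/w5.png'); hsv=cv2.cvtColor(im,cv2.COLOR_BGR2HSV); b=cv2.inRange(hsv,(104,130,30),(122,255,255))
b[:, :270]=0; b[:,420:]=0; b[290:]=0
cs,hi=cv2.findContours(b,cv2.RETR_CCOMP,cv2.CHAIN_APPROX_NONE)
for j,q in enumerate(cs):
    A=cv2.contourArea(q)
    if hi[0][j][3]>=0 and A>15:
        m=cv2.moments(q); print('eye',(m['m10']/A,m['m01']/A),A,ray(c5,(m['m10']/A,m['m01']/A),.0135)[0])
print('spot2',ray(c5,(477.5,141),.004))
for r in range(252,276,3):
    u=np.nonzero(b[r])[0]; print(r,u.min(),u.max(),ray(c5,[(u.min(),r),(u.max()+1,r)],.039)[:,:2].round(4).tolist(), hsv[r,u.min():u.max()+1,2].tolist())
for r in range(170,245,10):
    u=np.nonzero(b[r])[0]; print(r,u.min(),u.max(),ray(c5,[(u.min(),r),(u.max()+1,r)],.044)[:,:2].round(4).tolist())
E
```

```text
eye (346.4025974025974, 232.63636363636363) 38.5 [0.58774035 0.12991039 0.0135    ]
eye (353.63582677165357, 141.14632545931758) 254.0 [0.66829365 0.12220952 0.0135    ]
spot2 [[0.66450465 0.01240309 0.004     ]]
252 336 355 [[0.5781, 0.1405], [0.5775, 0.1235]] [108, 121, 126, 152, 192, 218, 217, 227, 218, 214, 142, 160, 170, 169, 156, 121, 121, 135, 142, 159]
255 337 355 [[0.5754, 0.1397], [0.5748, 0.1235]] [176, 204, 218, 226, 219, 191, 176, 161, 161, 129, 123, 128, 124, 138, 145, 149, 135, 125, 134]
258 337 354 [[0.5727, 0.1398], [0.5721, 0.1244]] [171, 199, 214, 224, 221, 219, 219, 218, 219, 217, 216, 217, 217, 218, 217, 213, 187, 161]
261 337 354 [[0.5699, 0.1399], [0.5694, 0.1245]] [169, 205, 221, 226, 219, 221, 222, 220, 224, 218, 215, 213, 216, 213, 215, 207, 186, 161]
264 337 354 [[0.5672, 0.14], [0.5666, 0.1245]] [165, 203, 219, 226, 224, 225, 224, 223, 222, 222, 222, 222, 222, 223, 223, 221, 197, 172]
267 337 354 [[0.5645, 0.14], [0.5639, 0.1245]] [157, 204, 216, 223, 224, 224, 222, 222, 221, 222, 222, 222, 223, 222, 221, 221, 200, 177]
270 337 354 [[0.5617, 0.1401], [0.5611, 0.1246]] [161, 201, 217, 219, 223, 222, 222, 222, 221, 223, 223, 221, 221, 221, 221, 221, 198, 177]
273 338 354 [[0.5589, 0.1393], [0.5584, 0.1246]] [200, 215, 223, 223, 223, 224, 223, 224, 223, 222, 222, 223, 220, 222, 221, 199, 175]
170 328 354 [[0.6483, 0.1452], [0.6475, 0.1239]]
180 320 352 [[0.6406, 0.1519], [0.6396, 0.1256]]
190 314 334 [[0.6327, 0.157], [0.6321, 0.1401]]
200 311 328 [[0.6247, 0.1597], [0.6241, 0.1452]]
210 310 326 [[0.6165, 0.1609], [0.6159, 0.1471]]
220 311 331 [[0.6081, 0.1604], [0.6074, 0.1432]]
230 314 348 [[0.5995, 0.1583], [0.5984, 0.1295]]
240 321 356 [[0.5907, 0.1529], [0.5896, 0.123]]
```

```bash

python3 -m handwheel '[[-0.0261,-0.0412,0,0],[-0.0261,-0.0412,0,0],[-0.0261,-0.0412,0,0],[-0.0261,-0.0412,0,0],[-0.0261,-0.0412,0,0]]'
python3 -m handwheel '[[-0.0261,-0.0412,0,0],[-0.0261,-0.0412,0,0],[-0.0261,-0.0412,0,0],[0,0,0,-0.137],[0,0,0,-0.137]]'
python3 -m handwheel '[[0,0,0,-0.137],[0,0,0,-0.137],[0,0,0,-0.137],[0,0,0,-0.137],[0,0,0,-0.137]]'
python3 -m handwheel '[[0,0,0,-0.137],[0,0,0,-0.137],[0,0,0,0],[0,0,0.02,0],[0,0,0.02,0]]'
python3 goto.py 0.6098 -0.0159 0.05 -91;python3 -c "
from eyes import *
c=cap('wrist','w16.png'); eyes(c,0,0)"
```

```text
time_s: 36.75
position: [0.5187, -0.128, 0.1679]
ee_rot: [0.811, -0.585, -0.0, 0.0]
wrist_force: [0.2, -0.6, -4.0]
gripper_width: 0.155
grasp_force: 60.3
time_s: 37.25
position: [0.6108, -0.015, 0.1671]
ee_rot: [0.885, -0.466, -0.001, 0.0]
wrist_force: [0.3, -1.0, -3.9]
gripper_width: 0.156
grasp_force: 60.8
time_s: 37.75
position: [0.6102, -0.0165, 0.1676]
ee_rot: [0.99, -0.142, -0.001, -0.0]
wrist_force: [0.1, 0.0, -3.7]
gripper_width: 0.156
grasp_force: 60.8
time_s: 38.25
position: [0.6106, -0.0166, 0.1278]
ee_rot: [1.0, -0.011, 0.0, 0.0]
wrist_force: [-0.1, 0.2, -4.3]
gripper_width: 0.155
grasp_force: 60.7
t 38.25 pos [ 0.6106 -0.0166  0.1278] ang -91.24 tilt [ 0.0008 -0.0002] g 0.155 60.7 j6 1.37
shift-before-turn [-0.0008 -0.0007  0.0778] turn -0.0042 | shift-after-turn [-0.0008 -0.0007  0.0778]
hole [224.6 175.1] area 1192.5 box (205, 153, 39, 45) | as tray lower eye [0.6498 0.0425] | as held upper [ 0.0546 -0.0312] [0.6642 0.0137] tray upper [0.6522 0.0375] bench upper [0.6518 0.0385]
hole [444.1 240.4] area 3353.0 box (410, 206, 68, 74) | as tray lower eye [ 0.6035 -0.0991] 
[... 342 characters left out ...]
04, 277, 13, 8) | as tray lower eye [0.5801 0.1283] | as held upper [ 0.0169 -0.0757] [0.6274 0.059 ] tray upper [0.5883 0.1163] bench upper [0.5868 0.1186]
hole [ 96.5 149.7] area 159.0 box (91, 140, 12, 21) | as tray lower eye [0.668  0.1226] | as held upper [ 0.0634 -0.0737] [0.6738 0.0561] tray upper [0.669  0.1111] bench upper [0.6689 0.1133]
yel [273.  147.9] [256, 133, 32, 33, 731] [0.66533149 0.01201273 0.004     ] ear [0.66707614 0.00847529 0.035     ]
yel [ 96.9 150.1] [93, 142, 9, 17, 94] [0.66736185 0.12759263 0.004     ] ear [0.6688706  0.11062589 0.035     ]
yel [462.4 320.2] [454, 312, 18, 17, 246] [ 0.53949204 -0.11957089  0.004     ] ear [ 0.55585806 -0.10781954  0.035     ]
```

```bash

python3 -m handwheel '[[0,0,0.025,0.008],[0,0,0.025,0],[0,0,0.02,0],[0,0,0.01,0],[0,0,0,0]]'
python3 -m handwheel '[[0,0,0.006,0],[0,0,0.006,0],[0,0,0.006,0],[0,0,0.003,0],[0,0,0,0]]'
python3 -m handwheel '[[0,0,0.003,0],[0,0,0,0],[0,0,0,0],[0,0,0,0],[0,0,0,0]]'
python3 goto.py 0.6098 -0.0159 0.0236 -91
```

```text
time_s: 38.8
position: [0.61, -0.0165, 0.0474]
ee_rot: [1.0, -0.014, -0.001, -0.0]
wrist_force: [0.4, -0.2, -3.2]
gripper_width: 0.16
grasp_force: 60.8
time_s: 39.3
position: [0.6102, -0.0165, 0.0269]
ee_rot: [1.0, -0.013, -0.0, -0.0]
wrist_force: [-0.1, 0.5, -5.3]
gripper_width: 0.158
grasp_force: 60.7
time_s: 39.8
position: [0.6104, -0.0166, 0.0245]
ee_rot: [1.0, -0.013, 0.0, 0.0]
wrist_force: [0.7, 0.5, -3.2]
gripper_width: 0.156
grasp_force: 60.8
t 39.8 pos [ 0.6104 -0.0166  0.0245] ang -91.46 tilt [ 0.0002 -0.    ] g 0.156 60.8 j6 1.38
shift-before-turn [-0.0007 -0.0006  0.0009] turn -0.008 | shift-after-turn [-0.0006 -0.0006  0.0009]
```

```bash

python3 -m handwheel '[[0,0,0.0012,0],[0,0,0,0],[0,0,0,0],[0,0,0,0],[0,0,0,0]]'
python3 -m handwheel '[[0,0,0,0],[0,0,0,0],[0,0,0,0],[0,0,0,0],[0,0,0,0]]' 0.034
python3 -m handwheel '[[0,0,-0.015,0],[0,0,-0.02,0],[0,0,-0.02,0],[0,0,-0.02,0],[0,0,0,0]]'
python3 goto.py 0.6143 0.1533 0.1 -90
```

```text
time_s: 40.3
position: [0.6105, -0.0166, 0.0234]
ee_rot: [1.0, -0.013, 0.0, 0.0]
wrist_force: [-0.9, 0.3, 0.8]
gripper_width: 0.154
grasp_force: 61.2
time_s: 40.8
position: [0.6104, -0.0165, 0.0231]
ee_rot: [1.0, -0.013, 0.0, -0.0]
wrist_force: [0.4, -0.7, 0.4]
gripper_width: 0.4
grasp_force: 0.0
time_s: 41.3
position: [0.6116, -0.0168, 0.1007]
ee_rot: [1.0, -0.013, 0.003, 0.001]
wrist_force: [0.6, 0.3, 0.3]
gripper_width: 0.395
grasp_force: 0.0
t 41.3 pos [ 0.6116 -0.0168  0.1007] ang -91.45 tilt [ 0.005  -0.0011] g 0.395 0.0 j6 1.38
shift-before-turn [-0.0016 -0.1701  0.0005] turn -0.0253 | shift-after-turn [ 0.0027 -0.1701  0.0005]
```

```bash

python3 -m handwheel '[[0,-0.0425,0,0],[0,-0.0425,0,0],[0,-0.0425,0,0],[-0.0016,-0.0426,0,0],[0,0,0,-0.0253]]'
python3 -m handwheel '[[0,0,0.02,0],[0,0,0.02,0],[0,0,0.02,0],[0,0,0.016,0],[0,0,0,0]]'
python3 goto.py 0.6143 0.1533 0.0236 -90
```

```text
time_s: 41.8
position: [0.612, 0.1583, 0.0968]
ee_rot: [1.0, 0.003, -0.001, -0.0]
wrist_force: [0.4, 0.1, 0.0]
gripper_width: 0.395
grasp_force: 0.0
time_s: 42.3
position: [0.6116, 0.1529, 0.0191]
ee_rot: [1.0, -0.0, -0.003, 0.0]
wrist_force: [-0.3, -0.4, -0.4]
gripper_width: 0.397
grasp_force: 0.0
t 42.3 pos [0.6116 0.1529 0.0191] ang -90.02 tilt [-0.0055 -0.0005] g 0.397 0.0 j6 1.63
shift-before-turn [ 0.0027 -0.0004 -0.0045] turn -0.0003 | shift-after-turn [ 0.0027 -0.0004 -0.0045]
```

```bash

python3 -m handwheel '[[0.0015,0,-0.004,0],[0,0,0,0],[0,0,0,0],[0,0,0,0],[0,0,0,0]]'
python3 goto.py 0.6143 0.1533 0.0236 -90
python3 -m handwheel '[[0,0,0,0],[0,0,0,0],[0,0,0,0],[0,0,0,0],[0,0,0,0]]' 0
python3 -m handwheel '[[0,0,-0.004,0],[0,0,0,0],[0,0,0,0],[0,0,0,0],[0,0,0,0]]'
python3 goto.py 0.6156 0.1560 0.0236 -92.05
```

```text
time_s: 42.8
position: [0.6147, 0.1536, 0.0264]
ee_rot: [1.0, 0.0, 0.0, -0.0]
wrist_force: [0.7, -0.3, 0.8]
gripper_width: 0.402
grasp_force: 0.0
t 42.8 pos [0.6147 0.1536 0.0264] ang -90.0 tilt [0.0005 0.    ] g 0.402 0.0 j6 1.63
shift-before-turn [-0.0004  0.0003  0.0028] turn 0.0 | shift-after-turn [-0.0004  0.0003  0.0028]
time_s: 43.3
position: [0.6147, 0.1535, 0.0265]
ee_rot: [1.0, -0.0, 0.0, 0.0]
wrist_force: [-2.2, -1.3, 5.8]
gripper_width: 0.155
grasp_force: 55.7
time_s: 43.8
position: [0.6145, 0.1535, 0.0298]
ee_rot: [1.0, -0.0, -0.0, 0.0]
wrist_force: [0.0, -0.0, -3.6]
gripper_width: 0.156
grasp_force: 55.6
t 43.8 pos [0.6145 0.1535 0.0298] ang -90.0 tilt [-0.0006 -0.    ] g 0.156 55.6 j6 1.63
shift-before-turn [ 0.0012 -0.0025  0.0062] turn 0.0357 | shift-after-turn [ 0.0011 -0.0025  0.0062]
```

```bash

python3 -m handwheel '[[0.0006,-0.0013,0,0.018],[0.0005,-0.0012,0,0.018],[0,0,0.002,0],[0,0,0.002,0],[0,0,0,0]]'
python3 -m handwheel '[[0,0,0.0008,0],[0,0,0,0],[0,0,0,0],[0,0,0,0],[0,0,0,0]]'
python3 goto.py 0.6156 0.1560 0.0236 -92.05
python3 -m handwheel '[[0,0,0,0],[0,0,0,0],[0,0,0,0],[0,0,0,0],[0,0,0,0]]' 0.034
python3 -m handwheel '[[0,0,-0.015,0],[0,0,-0.02,0],[0,0,-0.03,0],[0,0,-0.04,0],[0,0,-0.03,0]]'
python3 -m handwheel '[[0,0,-0.01,0],[0,0,0,0],[0,0,0,0],[0,0,0,0],[0,0,0,0]]'
python3 goto.py 0.6104 -0.0165 0.1 -91.46
python3 - <<'E'
from eyes import *
c5=cap('wrist','w17.png'); eyes(c5,0,0)
hsv=cv2.cvtColor(c5['pixels'],cv2.COLOR_RGB2HSV); b=cv2.inRange(hsv,(104,130,30),(122,255,255))
b[:, :270]=0; b[:,420:]=0; b[290:]=0
for r in range(246,290,4):
    u=np.nonzero(b[r])[0]
    if len(u): print(r,u.min(),u.max(),ray(c5,[(u.min(),r),(u.max()+1,r)],.039)[:,:2].round(4).tolist())
E
```

```text
time_s: 44.3
position: [0.6158, 0.1561, 0.0265]
ee_rot: [1.0, -0.018, 0.0, -0.0]
wrist_force: [-1.1, 0.5, -0.3]
gripper_width: 0.15
grasp_force: 56.1
time_s: 44.8
position: [0.6158, 0.1562, 0.0264]
ee_rot: [1.0, -0.018, 0.0, -0.0]
wrist_force: [-2.4, 0.3, 6.7]
gripper_width: 0.152
grasp_force: 56.8
t 44.8 pos [0.6158 0.1562 0.0264] ang -92.06 tilt [0.0009 0.0002] g 0.152 56.8 j6 1.67
shift-before-turn [-0.0002  0.0002  0.0028] turn -0.0002 | shift-after-turn [-0.0002  0.0002  0.0028]
time_s: 45.3
position: [0.6157, 0.156, 0.0252]
ee_rot: [1.0, -0.018, -0.0, 0.0]
wrist_force: [-0.6, 1.0, -0.8]
gripper_width: 0.398
grasp_force: 0.0
time_s: 45.8
position: [0.616, 0.1561, 0.1627]
ee_rot: [1.0, -0.018, 0.001, -0.0]
wrist_force: [0.8, -0.2, -1.3]
gripper_width: 0.396
grasp_force: 0.0
time_s: 46.3
position: [0.6154, 0.156, 0.1689]
ee_rot: [1.0, -0.018, -0.001, 0.0]
wrist_force: [-0.1, 0.0, -0.1]
gripper_width: 0.4
grasp_force: 0.0
t 46.3 pos [0.6154 0.156  0.1689] ang -92.07 tilt [-0.0024 -0.0001] g 0.4 0.0 j6 1.67
shift-before-turn [0.0014 0.1725 0.0689] turn -0.0107 | shift-after-turn [-0
[... 1564 characters left out ...]
4     ] ear [0.66955096 0.12584143 0.035     ]
yel [528.4 288.9] [521, 282, 16, 15, 182] [ 0.54653266 -0.0150156   0.004     ] ear [0.56054596 0.00192697 0.035     ]
246 311 344 [[0.6013, 0.1624], [0.6005, 0.1385]]
250 312 357 [[0.5984, 0.1618], [0.5972, 0.1294]]
254 314 357 [[0.5954, 0.1605], [0.5942, 0.1294]]
258 318 357 [[0.5923, 0.1578], [0.5912, 0.1294]]
262 320 360 [[0.5892, 0.1565], [0.5881, 0.1273]]
266 323 361 [[0.5861, 0.1545], [0.5851, 0.1267]]
270 328 361 [[0.583, 0.151], [0.582, 0.1267]]
274 334 360 [[0.5797, 0.1468], [0.579, 0.1274]]
278 337 360 [[0.5766, 0.1447], [0.5759, 0.1274]]
282 337 358 [[0.5735, 0.1448], [0.5729, 0.1289]]
286 337 358 [[0.5704, 0.1449], [0.5698, 0.1289]]
```

```bash

python3 -m handwheel '[[0,0.043,0,0],[0,0.043,0,0],[0,0.043,0,0],[0.0014,0.0435,0,0],[0,0,0,-0.0107]]'
python3 -m handwheel '[[0,0,0.03,0],[0,0,0.03,0],[0,0,0.03,0],[0,0,0.02,0],[0,0,0,0]]'
python3 goto.py 0.6104 -0.0165 0.0236 -91.46
```

```text
time_s: 46.85
position: [0.6109, -0.0212, 0.1697]
ee_rot: [1.0, -0.015, -0.0, 0.001]
wrist_force: [-0.1, 0.8, 0.7]
gripper_width: 0.395
grasp_force: 0.0
time_s: 47.35
position: [0.6094, -0.0154, 0.0573]
ee_rot: [1.0, -0.012, -0.003, -0.001]
wrist_force: [-0.4, 1.1, 0.1]
gripper_width: 0.396
grasp_force: 0.0
t 47.35 pos [ 0.6094 -0.0154  0.0573] ang -91.43 tilt [-0.0059  0.0015] g 0.396 0.0 j6 1.38
shift-before-turn [0.0013 0.0011 0.0337] turn 0.0006 | shift-after-turn [0.0013 0.0011 0.0337]
```

```bash

python3 -m handwheel '[[0,0.0007,0.012,0],[0,0,0.012,0],[0,0,0.01,0],[0,0,0,0],[0,0,0,0]]'
python3 goto.py 0.6104 -0.0165 0.0236 -91.46
python3 -m handwheel '[[0,0,0,0],[0,0,0,0],[0,0,0,0],[0,0,0,0],[0,0,0,0]]' 0
python3 goto.py 0.6104 -0.0165 0.0236 -91.46
python3 -m handwheel '[[0,0,-0.01,0],[0,0,-0.015,0],[0,0,-0.02,0],[0,0,-0.02,0],[0,0,-0.01,0]]'
python3 goto.py 0.6140 0.0943 0.1 -91.46
```

```text
time_s: 47.85
position: [0.611, -0.0171, 0.0264]
ee_rot: [1.0, -0.013, 0.0, 0.0]
wrist_force: [-0.3, 0.8, 0.4]
gripper_width: 0.402
grasp_force: 0.0
t 47.85 pos [ 0.611  -0.0171  0.0264] ang -91.46 tilt [ 0.0001 -0.    ] g 0.402 0.0 j6 1.37
shift-before-turn [-0.0006 -0.0006  0.0028] turn 0.0001 | shift-after-turn [-0.0006 -0.0006  0.0028]
time_s: 48.35
position: [0.6112, -0.0172, 0.0271]
ee_rot: [1.0, -0.013, 0.001, 0.0]
wrist_force: [-0.3, -0.3, 6.1]
gripper_width: 0.156
grasp_force: 55.0
t 48.35 pos [ 0.6112 -0.0172  0.0271] ang -91.45 tilt [ 0.0012 -0.0003] g 0.156 55.0 j6 1.37
shift-before-turn [-0.0008 -0.0007  0.0035] turn 0.0001 | shift-after-turn [-0.0008 -0.0007  0.0035]
time_s: 48.85
position: [0.6112, -0.0171, 0.103]
ee_rot: [1.0, -0.013, 0.001, 0.0]
wrist_force: [-0.3, 0.5, -3.4]
gripper_width: 0.157
grasp_force: 55.0
t 48.85 pos [ 0.6112 -0.0171  0.103 ] ang -91.45 tilt [ 0.0016 -0.0004] g 0.157 55.0 j6 1.37
shift-before-turn [-0.     -0.1115  0.0029] turn 0.0001 | shift-after-turn [-0.     -0.1115  0.0029]
```

```bash

python3 -m handwheel '[[0.0007,-0.037,0,0],[0,-0.037,0,0],[0,-0.0369,0,0],[0,0,0,0],[0,0,0,0]]'
python3 -m handwheel '[[0,0,0,0],[0,0,0,0],[0,0,0,0],[0,0,0,0],[0,0,0,0]]'
python3 goto.py 0.6147 0.0937 0.075 -91.46; sed -i 's/p\[2\]-.0195+.0305/p[2]-.0231+.0305/' eyes.py;  python3 -c "
from eyes import *
c=cap('wrist','w18.png'); eyes(c,0,0)" | cut -c1-150
```

```text
time_s: 49.35
position: [0.614, 0.0942, 0.1008]
ee_rot: [1.0, -0.012, -0.001, 0.0]
wrist_force: [-0.6, 0.0, -3.9]
gripper_width: 0.152
grasp_force: 55.3
time_s: 49.85
position: [0.6144, 0.0934, 0.1013]
ee_rot: [1.0, -0.013, -0.0, 0.0]
wrist_force: [0.2, 0.1, -3.0]
gripper_width: 0.146
grasp_force: 55.3
t 49.85 pos [0.6144 0.0934 0.1013] ang -91.49 tilt [-0.0001  0.    ] g 0.146 55.3 j6 1.56
shift-before-turn [ 0.0003 -0.0003  0.0263] turn -0.0005 | shift-after-turn [ 0.0003 -0.0003  0.0263]
hole [593.3 327.9] area 384.5 box (584, 315, 20, 27) | as tray lower eye [ 0.5531 -0.0827] | as held upper [-0.0045  0.1046] [ 0.6072 -0.0109] tray up
hole [227.2 244.8] area 163.5 box (223, 227, 9, 36) | as tray lower eye [0.6156 0.1482] | as held upper [ 0.0288 -0.0319] [0.644  0.1247] tray upper [
hole [224.9 172.1] area 822.0 box (211, 153, 30, 41) | as tray lower eye [0.6586 0.1457] | as held upper [ 0.054  -0.0311] [0.6692 0.1232] tray upper 
hole [268.1 150.7] area 200.0 box (256, 140, 21, 25) | as tray lower eye [0.6698 0.1205] | as held upper [ 0.061  -0.0165] [0.6758 0.1084] tray upper 
yel [454.3 154.5] [437, 136, 36, 38, 1068] [0.66435956 0.01309862 0.004     ] ear [0.66693625 0.02317932 0.035     ]
yel [268.3 149.8] [259, 142, 16, 20, 97] [0.66972365 0.12154094 0.004     ] ear [0.67160815 0.11762798 0.035     ]
```

```bash

python3 -m handwheel '[[0.0003,-0.0003,0.012,0],[0,0,0.012,0],[0,0,0.01,0],[0,0,0,0],[0,0,0,0]]'
python3 -m handwheel '[[0,0,0.006,0],[0,0,0.006,0],[0,0,0.006,0],[0,0,0,0],[0,0,0,0]]'
python3 -m handwheel '[[0,0,0.006,0],[0,0,0.006,0],[0,0,0.006,0],[0,0,0.004,0],[0,0,0,0]]'
```

```text
time_s: 50.4
position: [0.6147, 0.094, 0.0669]
ee_rot: [1.0, -0.013, -0.0, 0.0]
wrist_force: [0.1, -0.5, -3.0]
gripper_width: 0.151
grasp_force: 55.4
time_s: 50.9
position: [0.6147, 0.094, 0.0492]
ee_rot: [1.0, -0.013, -0.0, 0.0]
wrist_force: [-0.1, 1.1, -3.1]
gripper_width: 0.155
grasp_force: 55.4
time_s: 51.4
position: [0.6147, 0.094, 0.0272]
ee_rot: [1.0, -0.013, -0.0, 0.0]
wrist_force: [0.6, 0.2, -4.4]
gripper_width: 0.155
grasp_force: 55.3
```

```bash

python3 -m handwheel '[[0,0,0.001,0],[0,0,0,0],[0,0,0,0],[0,0,0,0],[0,0,0,0]]'
python3 -m handwheel '[[0,0,0,0],[0,0,0,0],[0,0,0,0],[0,0,0,0],[0,0,0,0]]' 0.034
python3 -m handwheel '[[0,0,-0.015,0],[0,0,-0.02,0],[0,0,-0.04,0],[0,0,-0.04,0],[0,0,-0.04,0]]'
python3 -m handwheel '[[0,0,-0.04,0],[0,0,-0.01,0],[0,0,0,0],[0,0,0,0],[0,0,0,0]]'
sed -i 's/C=ray(c,uv,.0345)/C=ray(c,uv,.024)/' eyes.py; python3 goto.py 0.43 0.0 0.23 4.6
python3 - <<'E'
from eyes import *
c=cap('wrist','w19.png'); eyes(c,0,0)
c=cap('top'); print('rack',ray(c,[(296,274),(349,270),(305,274),(341,271)],.05).round(3).tolist())
E
```

```text
time_s: 51.9
position: [0.6148, 0.094, 0.0271]
ee_rot: [1.0, -0.013, 0.0, 0.0]
wrist_force: [-3.7, -0.3, 5.7]
gripper_width: 0.153
grasp_force: 56.3
time_s: 52.4
position: [0.6148, 0.094, 0.0263]
ee_rot: [1.0, -0.013, 0.0, -0.0]
wrist_force: [0.5, 0.1, -0.3]
gripper_width: 0.398
grasp_force: 0.0
time_s: 52.9
position: [0.6145, 0.094, 0.1829]
ee_rot: [1.0, -0.013, -0.0, -0.0]
wrist_force: [0.5, 0.4, -0.2]
gripper_width: 0.397
grasp_force: 0.0
time_s: 53.4
position: [0.6141, 0.094, 0.2293]
ee_rot: [1.0, -0.013, -0.002, -0.0]
wrist_force: [0.2, 1.1, -0.3]
gripper_width: 0.395
grasp_force: 0.0
t 53.4 pos [0.6141 0.094  0.2293] ang -91.46 tilt [-0.0037  0.0001] g 0.395 0.0 j6 1.56
shift-before-turn [-1.817e-01  9.870e-02 -1.000e-04] turn -1.6765 | shift-after-turn [-7.890e-02 -1.911e-01 -1.000e-04]
hole [488.9 211.2] area 20.5 box (487, 207, 5, 10) | as tray lower eye [ 0.6021 -0.0597] | as held upper [0.0407 0.0583] [0.6535 0.0348] tray upper [ 0.6045 -0.0553] bench upper [ 0.606  -0.0525]
hole [535.4 208.2] area 1451.5 box (516, 183, 40, 52) | as tray lower eye [ 0.6039 -0.1027] | as he
[... 670 characters left out ...]
6691 0.1223]
yel [409.  142.1] [398, 131, 23, 24, 449] [0.66439892 0.01339692 0.004     ] ear [0.66609897 0.02000705 0.035     ]
yel [283.3 141.3] [277, 134, 14, 16, 172] [0.66780779 0.12460544 0.004     ] ear [0.66922061 0.1218453  0.035     ]
yel [295.3 262.5] [289, 257, 14, 12, 127] [0.5541579  0.11887631 0.004     ] ear [0.56514669 0.1165989  0.035     ]
yel [547.7 264.9] [542, 259, 13, 13, 127] [ 0.54480428 -0.12725519  0.004     ] ear [ 0.55658119 -0.10879392  0.035     ]
yel [603.3 412.4] [579, 399, 43, 33, 683] [ 0.36586021 -0.21812084  0.004     ] ear [ 0.39271469 -0.19200337  0.035     ]
rack [[0.428, 0.074, 0.05], [0.445, -0.092, 0.05], [0.429, 0.046, 0.05], [0.441, -0.067, 0.05]]
```

```bash

python3 -m handwheel '[[-0.0351,0.0217,0,0],[-0.0351,0.0217,0,0],[-0.0351,0.0217,0,0],[-0.0351,0.0217,0,0],[-0.0351,0.0217,0,0]]' 0.05
python3 -m handwheel '[[0,0,0,-0.14],[0,0,0,-0.14],[0,0,0,-0.14],[0,0,0,-0.14],[0,0,0,-0.14]]'
python3 -m handwheel '[[0,0,0,-0.14],[0,0,0,-0.14],[0,0,0,-0.14],[0,0,0,-0.14],[0,0,0,-0.14]]'
python3 -m handwheel '[[0,0,0,-0.14],[0,0,0,-0.14],[0,0,0,0],[0,0,0,0],[0,0,0,0]]'
python3 goto.py 0.436 -0.01 0.23 5; python3 - <<'E'
from eyes import *
c=cap('wrist','w20.png'); s,p,R=st(); hsv=cv2.cvtColor(c['pixels'],cv2.COLOR_RGB2HSV)
m=cv2.inRange(hsv,(0,0,110),(180,45,255)); m[400:]=0; n,L,st_,ce=cv2.connectedComponentsWithStats(m)
for i in range(1,n):
    if 100<st_[i,4]<3000:
        X=ray(c,ce[i],.0645)[0]
        if .38<X[0]<.5 and abs(X[1]+.01)<.13: print('grey',ce[i].round(1),st_[i].tolist(),X.round(4))
g=cv2.GaussianBlur(cv2.cvtColor(c['pixels'],cv2.COLOR_RGB2GRAY),(3,3),0)
for q in (cv2.HoughCircles(g,cv2.HOUGH_GRADIENT,1,20,param1=100,param2=18,minRadius=11,maxRadius=22)[0]):
    X=ray(c,q[:2],.0645)[0]
    if .38<X[0]<.5 and abs(X[1]+.01)<.13: print('circ',q,X.round(4))
E
```

```text
time_s: 54.0
position: [0.4348, -0.0104, 0.2307]
ee_rot: [1.0, -0.013, -0.001, -0.0]
wrist_force: [-0.1, -1.2, 0.1]
gripper_width: 0.587
grasp_force: 0.0
time_s: 54.5
position: [0.4363, -0.01, 0.2308]
ee_rot: [0.943, 0.334, -0.0, -0.0]
wrist_force: [1.0, -0.2, -0.1]
gripper_width: 0.583
grasp_force: 0.0
time_s: 55.0
position: [0.4363, -0.0099, 0.2308]
ee_rot: [0.771, 0.637, -0.0, -0.0]
wrist_force: [-0.6, -0.2, 0.1]
gripper_width: 0.588
grasp_force: 0.0
time_s: 55.5
position: [0.4365, -0.0099, 0.2311]
ee_rot: [0.678, 0.735, -0.0, -0.0]
wrist_force: [0.3, -0.1, 0.3]
gripper_width: 0.586
grasp_force: 0.0
t 55.5 pos [ 0.4365 -0.0099  0.2311] ang 4.64 tilt [-0.0004  0.0002] g 0.586 0.0 j6 -0.38
shift-before-turn [-0.     -0.0005  0.0011] turn -0.0062 | shift-after-turn [-0.     -0.0005  0.0011]
grey [313.3 132.2] [301, 119, 26, 27, 542] [0.426  0.0525 0.0645]
grey [316.3 184.9] [304, 172, 25, 27, 523] [0.4313 0.0136 0.0645]
grey [319.1 234.1] [307, 221, 25, 27, 521] [ 0.4365 -0.0252  0.0645]
grey [321.7 280.1] [310, 267, 24, 27, 509] [ 0.4418 -0.0638  0.0645]
grey [272.1 347.7] [252, 332, 38, 45, 853] [ 0.4042 -0.1298  0.0645]
circ [317.5 185.5  11.8] [0.4323 0.0132 0.0645]
circ [313.5 131.5  13.2] [0.4262 0.053  0.0645]
circ [321.5 280.5  12.2] [ 0.4417 -0.0642  0.0645]
circ [266.5 352.5  20.3] [ 0.3996 -0.135   0.0645]
circ [319.5 234.5  13.8] [ 0.4369 -0.0254  0.0645]
```

View pics/w20.png

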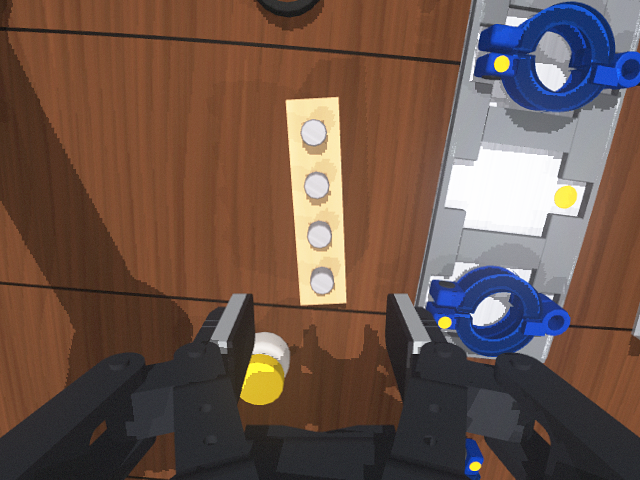

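```bash
python3 goto.py 0.426 0.0525 0.053 6
python3 -m handwheel '[[0.0312,-0.0027,0.02,-0.02],[0.0312,-0.0027,0.03,0],[0,0,0.04,0],[0,0,0.03,0],[0,0,0,0]]' 
python3 goto.py 0.426 0.0525 0.053 6; python3 - <<'E'
from eyes import *
c=cap('wrist','w21.png'); s,p,R=st(); hsv=cv2.cvtColor(c['pixels'],cv2.COLOR_RGB2HSV)
m=cv2.inRange(hsv,(0,0,110),(180,45,255)); m[400:]=0; n,L,st_,ce=cv2.connectedComponentsWithStats(m)
for i in range(1,n):
    if 100<st_[i,4]<5000:
        X=ray(c,ce[i],.0645)[0]
        if .38<X[0]<.5 and abs(X[1]+.01)<.13: print('grey',ce[i].round(1),st_[i].tolist(),X.round(4),(R.T@(X-p)).round(4))
E
```

```text
t 55.55 pos [ 0.4365 -0.01    0.2312] ang 4.68 tilt [-0.0003  0.    ] g 0.585 0.0 j6 -0.38
shift-before-turn [ 0.0631 -0.0053  0.1782] turn -0.0231 | shift-after-turn [ 0.0632 -0.0038  0.1782]
time_s: 56.05
position: [0.4235, 0.0521, 0.1088]
ee_rot: [0.67, 0.743, -0.002, -0.003]
wrist_force: [0.6, -0.3, 1.5]
gripper_width: 0.584
grasp_force: 0.0
t 56.05 pos [0.4235 0.0521 0.1088] ang 5.89 tilt [-0.0068  0.0011] g 0.584 0.0 j6 -0.26
shift-before-turn [0.0001 0.0029 0.0558] turn -0.0019 | shift-after-turn [0.0001 0.0029 0.0558]
grey [326.5 266.4] [307, 244, 40, 45, 1387] [0.4255 0.0547 0.0645] [0.0028 0.0012 0.0463]
grey [412.5 322. ] [394, 294, 37, 60, 853] [0.4725 0.0292 0.0645] [-0.0274  0.0453  0.0461]
grey [328.5 336.3] [311, 314, 37, 45, 1327] [0.4307 0.0166 0.0645] [-0.0356  0.0024  0.0463]
grey [331.1 396.9] [318, 393, 27, 7, 127] [ 0.4361 -0.0202  0.0645] [-0.0728  0.004   0.0462]
```

```bash

python3 -m handwheel '[[0.0005,0,0.02,0],[0,0,0.02,0],[0,0,0.012,0],[0,0,0,0],[0,0,0,0]]' 
python3 goto.py 0.426 0.053 0.053 6
```

```text
time_s: 56.6
position: [0.4262, 0.0519, 0.0607]
ee_rot: [0.67, 0.743, 0.001, 0.001]
wrist_force: [0.1, 0.4, -0.0]
gripper_width: 0.585
grasp_force: 0.0
t 56.6 pos [0.4262 0.0519 0.0607] ang 5.91 tilt [ 0.0023 -0.0004] g 0.585 0.0 j6 -0.26
shift-before-turn [ 0.0012 -0.0001  0.0077] turn -0.0016 | shift-after-turn [ 0.0012 -0.0001  0.0077]
```

```bash

python3 -m handwheel '[[0.001,0,0.0065,0],[0,0,0,0],[0,0,0,0],[0,0,0,0],[0,0,0,0]]' 
python3 -m handwheel '[[0,0,0,0],[0,0,0,0],[0,0,0,0],[0,0,0,0],[0,0,0,0]]' 0
python3 goto.py 0.426 0.053 0.053 6
python3 -m handwheel '[[0,0,-0.01,0],[0,0,-0.02,0],[0,0,-0.02,0],[0,0,-0.02,0],[0,0,0,0]]' 
python3 goto.py 0.6685 0.1232 0.11 6
```

```text
time_s: 57.1
position: [0.4252, 0.0531, 0.053]
ee_rot: [0.669, 0.743, 0.0, 0.0]
wrist_force: [-0.4, -0.9, 0.3]
gripper_width: 0.586
grasp_force: 0.0
time_s: 57.6
position: [0.4252, 0.0531, 0.0531]
ee_rot: [0.669, 0.743, 0.0, 0.0]
wrist_force: [-0.9, -0.0, 5.8]
gripper_width: 0.193
grasp_force: 58.5
t 57.6 pos [0.4252 0.0531 0.0531] ang 5.95 tilt [ 0.0003 -0.0001] g 0.193 58.5 j6 -0.26
shift-before-turn [-0.0002  0.0008  0.0001] turn -0.0009 | shift-after-turn [-0.0002  0.0008  0.0001]
time_s: 58.1
position: [0.4261, 0.053, 0.1245]
ee_rot: [0.669, 0.743, 0.001, 0.002]
wrist_force: [-0.5, -0.5, -0.3]
gripper_width: 0.189
grasp_force: 59.2
t 58.1 pos [0.4261 0.053  0.1245] ang 5.96 tilt [ 0.0042 -0.0007] g 0.189 59.2 j6 -0.26
shift-before-turn [0.0447 0.2483 0.0155] turn -0.0008 | shift-after-turn [0.0445 0.2483 0.0155]
```

```bash
python3 - <<'E'
from eyes import *
c=cap('wrist','w22.png'); s,p,R=st()
f=lambda x,y,z: proj(c,p+R@np.array([x,y,z]))[0].round(0)
print('head top',f(0,0,-.0114),'rims',f(.01,0,-.0114),f(0,.01,-.0114),f(0,-.01,-.0114),'shoulder',f(.01,0,.003),'nose',f(0,0,.041))
print('rack hole0',proj(c,[.426,.053,.05]),'pin1',proj(c,[.4313,.0135,.0645]))
hsv=cv2.cvtColor(c['pixels'],cv2.COLOR_RGB2HSV)
for v in range(228,420,6): print(v,''.join(('.' if h[1]>90 else ('#' if h[2]>170 else ('+' if h[2]>110 else ('-' if h[2]>60 else ' ')))) for h in hsv[v,240:400:2]))
E
```

```text
head top [320. 323.] rims [320. 298.] [348. 323.] [292. 323.] shoulder [320. 283.] nose [320. 272.]
rack hole0 [[320.13090841 251.70789367]] pin1 [[322.43834196 327.81014332]]
228 ......................####################################......................
234 ......................####################################......................
240 ......................###########...............##########......................
246 ......................##########................##########......................
252 .......................#########................##########......................
258 .......................##########...............##########......................
264 .......................###########..............##########......................
270 .......................###################################......................
276 .......................############+++++++++++############......................
282 .......................###########+++++++++++++###########......................
288 ........................#########.+++++++++++++..#########............
[... 1073 characters left out ...]
---+++++++..#.  ---                       
372                             +.....+--------++++++-..- --                        
378                             ......+----++++++-----+.+ --                        
384                             ......-+++++++++++++++-.. --                        
390                            -......+++++++++++++++++.. ---                       
396                         -  ........+++++++++++++++...---+                       
402                         ...............#+++++............                    -  
408                        ..................................+                      
414                        ...................................
```

```bash

python3 -m handwheel '[[0.0076,0.0414,0,0],[0.0076,0.0414,0,0],[0.0076,0.0414,0,0],[0.0076,0.0414,0,0],[0.0076,0.0414,0,0]]' 
python3 -m handwheel '[[0.0076,0.0414,0,0],[0,0,0.02,0],[0,0,0,0],[0,0,0,0],[0,0,0,0]]' 
python3 goto.py 0.6684 0.1242 0.095 6
```

```text
time_s: 58.65
position: [0.6281, 0.1129, 0.1208]
ee_rot: [0.669, 0.743, -0.001, -0.001]
wrist_force: [0.2, 0.1, -0.3]
gripper_width: 0.185
grasp_force: 59.2
time_s: 59.15
position: [0.6671, 0.124, 0.1033]
ee_rot: [0.67, 0.743, 0.0, 0.0]
wrist_force: [0.8, 0.5, -0.1]
gripper_width: 0.187
grasp_force: 59.3
t 59.15 pos [0.6671 0.124  0.1033] ang 5.93 tilt [ 0. -0.] g 0.187 59.3 j6 -0.09
shift-before-turn [0.     0.0013 0.0083] turn -0.0012 | shift-after-turn [0.     0.0013 0.0083]
```

```bash

python3 -m handwheel '[[0,0.0013,0.006,0],[0,0,0.006,0],[0,0,0.006,0],[0,0,0.006,0],[0,0,0,0]]' 
python3 goto.py 0.6684 0.1242 0.047 6
```

```text
time_s: 59.65
position: [0.6682, 0.1243, 0.0776]
ee_rot: [0.669, 0.743, -0.001, -0.001]
wrist_force: [0.3, 0.2, -0.7]
gripper_width: 0.189
grasp_force: 59.3
t 59.65 pos [0.6682 0.1243 0.0776] ang 5.94 tilt [-0.002 -0.   ] g 0.189 59.3 j6 -0.09
shift-before-turn [-0.0001  0.0002  0.0306] turn -0.001 | shift-after-turn [-0.0001  0.0002  0.0306]
```

```bash

python3 -m handwheel '[[0,0,0.005,0],[0,0,0.005,0],[0,0,0.004,0],[0,0,0,0],[0,0,0,0]]' 
python3 -m handwheel '[[0,0,0.005,0],[0,0,0.005,0],[0,0,0.004,0],[0,0,0,0],[0,0,0,0]]' 
python3 goto.py 0.6684 0.1242 0.047 6
```

```text
time_s: 60.15
position: [0.6688, 0.1244, 0.0648]
ee_rot: [0.669, 0.743, -0.0, -0.0]
wrist_force: [0.7, -0.1, -1.0]
gripper_width: 0.187
grasp_force: 59.3
time_s: 60.65
position: [0.6688, 0.1244, 0.0507]
ee_rot: [0.669, 0.743, -0.0, -0.0]
wrist_force: [-0.4, 0.5, -0.4]
gripper_width: 0.184
grasp_force: 59.3
t 60.65 pos [0.6688 0.1244 0.0507] ang 5.95 tilt [-0.0001 -0.    ] g 0.184 59.3 j6 -0.09
shift-before-turn [-0.0001 -0.0004  0.0037] turn -0.0009 | shift-after-turn [-0.0001 -0.0004  0.0037]
```

```bash

python3 -m handwheel '[[0,0,0.002,0],[0,0,0.0015,0],[0,0,0,0],[0,0,0,0],[0,0,0,0]]' 
python3 goto.py 0.6684 0.1242 0.047 6
python3 -m handwheel '[[0,0,0,0],[0,0,0,0],[0,0,0,0],[0,0,0,0],[0,0,0,0]]' 0.05
python3 -m handwheel '[[0,0,-0.01,0],[0,0,-0.03,0],[0,0,-0.03,0],[0,0,-0.03,0],[0,0,-0.03,0]]' 
python3 goto.py 0.4365 -0.0256 0.12 6; python3 - <<'E'
from eyes import *
c=cap('wrist','w23.png'); s,p,R=st(); hsv=cv2.cvtColor(c['pixels'],cv2.COLOR_RGB2HSV)
u,v=proj(c,[.6685,.1232,.0585])[0]; print('exp head top at',u,v, proj(c,[[.6685,.1232,.0585],[.6685,.1232,.0735]]))
u,v=int(u),int(v)
for y in range(v-40,v+40,4): print(y,''.join(('b' if 100<h[0]<125 and h[1]>110 else '.' if h[1]>60 else ('#' if h[2]>170 else ('+' if h[2]>110 else ('-' if h[2]>60 else ' ')))) for h in hsv[y,u-60:u+60:2]))
E
```

```text
time_s: 61.15
position: [0.6688, 0.1244, 0.0473]
ee_rot: [0.669, 0.743, -0.0, -0.0]
wrist_force: [0.7, 0.4, -1.0]
gripper_width: 0.19
grasp_force: 59.3
t 61.15 pos [0.6688 0.1244 0.0473] ang 5.95 tilt [-0. -0.] g 0.19 59.3 j6 -0.09
shift-before-turn [-0.0001 -0.0004  0.0003] turn -0.0009 | shift-after-turn [-0.0001 -0.0004  0.0003]
time_s: 61.65
position: [0.6688, 0.1243, 0.0474]
ee_rot: [0.669, 0.743, 0.0, 0.0]
wrist_force: [0.1, -0.0, 0.4]
gripper_width: 0.581
grasp_force: 0.0
time_s: 62.15
position: [0.6687, 0.1244, 0.1795]
ee_rot: [0.669, 0.743, 0.0, 0.0]
wrist_force: [-0.6, -0.2, -0.5]
gripper_width: 0.587
grasp_force: 0.0
t 62.15 pos [0.6687 0.1244 0.1795] ang 5.95 tilt [0.0008 0.    ] g 0.587 0.0 j6 -0.09
shift-before-turn [-0.1251 -0.2465  0.0593] turn -0.0009 | shift-after-turn [-0.1249 -0.2466  0.0593]
exp head top at 320.0664318474567 232.11035772182453 [[320.06643185 232.11035772]
 [320.13214418 238.27314852]]
192 #####bbbbbbbbbbbbbb####++++++++++++++++++++###+.............
196 +#####.bbbbbbbbbbbbbbbbbbb+++++++++++++++++###+.............
200 +++++###bbbbbbbbbbbbbbbbbbbbbb
[... 435 characters left out ...]
bbbbbbbbbbbbb+#############bbb+++#................
232 #######bbbbbbbbbbbbbbbb+#############.bb++++................
236 ###.bbbbbbbbbbbbbbbbbbbb############+bb-+++-................
240 bbbbbbbbbbbbbbbbbbbbbbbbb##########+b.---+#.................
244 bbbbbbbbbbbbbbbbb+.bbbbb+-.++##++..----+##+.................
248 bbbbbbbbbbbbbbbb###++++-+++--+++------+###+.................
252 bbbbbbbbbbbbbb.++++-+++++-++++++------###+..................
256 bbbbbbbbbbbb.+++++++####+##+-+-+++---+###+..................
260 bbbbbbbbbb.-------+#++++#++++##+#++++##+#-..................
264 bbbbbbb++++++++++#++++#++++++++++++++####...................
268 b..++++++++++++###++#+#+#++++++++++++###+...................
```

```bash
python3 goto.py 0.4362 -0.0268 0.06 6
python3 -m handwheel '[[-0.021,-0.0411,0,0],[-0.021,-0.0411,0,0],[-0.021,-0.0411,0,0],[-0.021,-0.0411,0,0],[-0.021,-0.0411,0,0]]' 
python3 -m handwheel '[[-0.0211,-0.0411,0,0],[0,0,0.03,0],[0,0,0.04,0],[0,0,0.03,0],[0,0,0,0]]' 
python3 goto.py 0.4362 -0.0268 0.053 6
```

```text
t 62.2 pos [0.6703 0.1244 0.1854] ang 5.95 tilt [0.0098 0.0001] g 0.585 0.0 j6 -0.09
shift-before-turn [-0.126  -0.2498  0.1231] turn -0.0008 | shift-after-turn [-0.1258 -0.2499  0.1231]
time_s: 62.7
position: [0.4736, -0.002, 0.1779]
ee_rot: [0.669, 0.743, 0.0, 0.001]
wrist_force: [-0.1, -1.5, 0.3]
gripper_width: 0.582
grasp_force: 0.0
time_s: 63.2
position: [0.4351, -0.0263, 0.0754]
ee_rot: [0.67, 0.743, -0.001, -0.003]
wrist_force: [0.7, 0.2, 0.2]
gripper_width: 0.581
grasp_force: 0.0
t 63.2 pos [ 0.4351 -0.0263  0.0754] ang 5.93 tilt [-0.0053  0.0018] g 0.581 0.0 j6 -0.44
shift-before-turn [-0.0007  0.0012  0.0224] turn -0.0013 | shift-after-turn [-0.0007  0.0012  0.0224]
```

```bash

python3 -m handwheel '[[0,0,0.014,0],[0,0,0.0045,0],[0,0,0,0],[0,0,0,0],[0,0,0,0]]' 
python3 goto.py 0.4362 -0.0268 0.053 6
```

```text
time_s: 63.7
position: [0.437, -0.0267, 0.0597]
ee_rot: [0.669, 0.743, 0.0, 0.001]
wrist_force: [-0.4, -0.6, -0.5]
gripper_width: 0.582
grasp_force: 0.0
t 63.7 pos [ 0.437  -0.0267  0.0597] ang 5.95 tilt [ 0.0014 -0.0005] g 0.582 0.0 j6 -0.44
shift-before-turn [-0.     -0.0008  0.0067] turn -0.0008 | shift-after-turn [-0.     -0.0008  0.0067]
```

```bash

python3 -m handwheel '[[0,-0.0008,0.0065,0],[0,0,0,0],[0,0,0,0],[0,0,0,0],[0,0,0,0]]' 
python3 -m handwheel '[[0,0,0,0],[0,0,0,0],[0,0,0,0],[0,0,0,0],[0,0,0,0]]' 0
python3 goto.py 0.4362 -0.0268 0.053 6
python3 -m handwheel '[[0,0,-0.01,0],[0,0,-0.02,0],[0,0,-0.02,0],[0,0,-0.02,0],[0,0,0,0]]' 
python3 goto.py 0.6608 -0.0972 0.1 6; python3 - <<'E'
from eyes import *
c=cap('wrist','w24.png'); s,p,R=st()
hsv=cv2.cvtColor(c['pixels'],cv2.COLOR_RGB2HSV)
for v in range(270,360,6): print(v,''.join(('.' if h[1]>90 else ('#' if h[2]>170 else ('+' if h[2]>110 else ('-' if h[2]>60 else ' ')))) for h in hsv[v,240:400:2]))
E
```

```text
time_s: 64.2
position: [0.4358, -0.0267, 0.0524]
ee_rot: [0.669, 0.743, 0.0, 0.0]
wrist_force: [0.2, 0.5, -0.5]
gripper_width: 0.585
grasp_force: 0.0
time_s: 64.7
position: [0.4359, -0.0267, 0.0526]
ee_rot: [0.669, 0.743, 0.0, 0.0]
wrist_force: [-0.7, 1.3, 4.9]
gripper_width: 0.19
grasp_force: 58.5
t 64.7 pos [ 0.4359 -0.0267  0.0526] ang 5.95 tilt [ 0.0005 -0.0002] g 0.19 58.5 j6 -0.44
shift-before-turn [-0.0001  0.0003 -0.0004] turn -0.0009 | shift-after-turn [-0.0001  0.0003 -0.0004]
time_s: 65.2
position: [0.4366, -0.027, 0.1246]
ee_rot: [0.669, 0.743, 0.001, 0.002]
wrist_force: [0.1, 0.9, -1.3]
gripper_width: 0.184
grasp_force: 59.2
t 65.2 pos [ 0.4366 -0.027   0.1246] ang 5.95 tilt [ 0.0041 -0.0015] g 0.184 59.2 j6 -0.44
shift-before-turn [-0.093   0.2156  0.0256] turn -0.0008 | shift-after-turn [-0.0932  0.2155  0.0256]
270 ........................##########.###.#+#..##############......................
276 ........................##########.-++++++++++.###########......................
282 ........................##########++++++++++++-.##########......................
288 ..
[... 290 characters left out ...]
#######+++++++-   +++++++-      ...........
312 .........-        +++++++-   --##################++-   ++++++++        .........
318 ........         ++++++++    -++++#################+   -+++++++-        ........
324 ........        ++++++++-    -+#####################    ++++++++         .......
330 .......        -++++++++     -+####################+    -++++++++         ......
336 ......           ----+#+     -+####################-     ######--          .....
342                      -## -    .--################+.      #+                    .
348                              +.....++++###++...#..#-   ---                      
354                              .....................    ---
```

```bash

python3 -m handwheel '[[-0.0184,0.0431,0,0],[-0.0184,0.0431,0,0],[-0.0184,0.0431,0,0],[-0.0184,0.0431,0,0],[-0.0184,0.0431,0,0]]' 
python3 -m handwheel '[[0,0,0.01,0],[0,0,0.01,0],[0,0,0,0],[0,0,0,0],[0,0,0,0]]' 
python3 goto.py 0.6607 -0.0962 0.047 6
```

```text
time_s: 65.75
position: [0.6607, -0.0963, 0.1207]
ee_rot: [0.669, 0.743, -0.001, -0.001]
wrist_force: [0.4, -0.8, -1.0]
gripper_width: 0.191
grasp_force: 59.2
time_s: 66.25
position: [0.6592, -0.0956, 0.103]
ee_rot: [0.669, 0.743, 0.0, 0.0]
wrist_force: [0.9, 0.2, -0.0]
gripper_width: 0.19
grasp_force: 59.3
t 66.25 pos [ 0.6592 -0.0956  0.103 ] ang 5.96 tilt [ 0.0005 -0.0001] g 0.19 59.3 j6 -0.43
shift-before-turn [-0.0007  0.0014  0.056 ] turn -0.0008 | shift-after-turn [-0.0007  0.0014  0.056 ]
```

```bash

python3 -m handwheel '[[-0.0007,0.0014,0.006,0],[0,0,0.006,0],[0,0,0.006,0],[0,0,0.006,0],[0,0,0,0]]' 
python3 -m handwheel '[[0,0,0.005,0],[0,0,0.005,0],[0,0,0.004,0],[0,0,0,0],[0,0,0,0]]' 
python3 goto.py 0.6607 -0.0962 0.047 6
```

```text
time_s: 66.75
position: [0.6606, -0.0963, 0.077]
ee_rot: [0.669, 0.743, -0.0, -0.001]
wrist_force: [0.7, -0.4, -0.7]
gripper_width: 0.187
grasp_force: 59.3
time_s: 67.25
position: [0.6612, -0.0964, 0.0643]
ee_rot: [0.669, 0.743, 0.0, 0.0]
wrist_force: [-0.0, -0.6, -0.8]
gripper_width: 0.19
grasp_force: 59.3
t 67.25 pos [ 0.6612 -0.0964  0.0643] ang 5.95 tilt [ 0. -0.] g 0.19 59.3 j6 -0.43
shift-before-turn [ 0.0003 -0.0004  0.0173] turn -0.0009 | shift-after-turn [ 0.0003 -0.0004  0.0173]
```

```bash

python3 -m handwheel '[[0,0,0.005,0],[0,0,0.005,0],[0,0,0.004,0],[0,0,0.0033,0],[0,0,0,0]]' 
python3 -m handwheel '[[0,0,0,0],[0,0,0,0],[0,0,0,0],[0,0,0,0],[0,0,0,0]]' 
python3 goto.py 0.6607 -0.0962 0.047 6
```

```text
time_s: 67.75
position: [0.6611, -0.0964, 0.0469]
ee_rot: [0.669, 0.743, -0.0, -0.0]
wrist_force: [0.1, 0.1, -1.5]
gripper_width: 0.189
grasp_force: 59.4
time_s: 68.25
position: [0.6611, -0.0964, 0.047]
ee_rot: [0.669, 0.743, -0.0, -0.0]
wrist_force: [-0.3, 0.4, -0.6]
gripper_width: 0.187
grasp_force: 59.4
t 68.25 pos [ 0.6611 -0.0964  0.047 ] ang 5.95 tilt [-0. -0.] g 0.187 59.4 j6 -0.43
shift-before-turn [ 0.0003 -0.0004  0.    ] turn -0.0009 | shift-after-turn [ 0.0003 -0.0004  0.    ]
```

```bash

python3 -m handwheel '[[0,0,0,0],[0,0,0,0],[0,0,0,0],[0,0,0,0],[0,0,0,0]]' 0.05
python3 -m handwheel '[[0,0,-0.01,0],[0,0,-0.03,0],[0,0,-0.03,0],[0,0,-0.03,0],[0,0,-0.03,0]]' 
python3 -m handwheel '[[-0.04,0,-0.03,0],[-0.04,0,-0.03,0],[-0.04,0,0,0],[-0.04,0,0,0],[0,0,0,0]]' 
python3 -m handwheel '[[0,-0.04,0,0],[0,-0.04,0,0],[0,0,0,0],[0,0,0,0],[0,0,0,0]]' 
python3 - <<'E'
from eyes import *
s,p,R=st(); print(p)
c=cap('wrist','w25.png'); cs={n:cap(n,n+'25.png') for n in('top','scene')}
cs['wrist']=c
for n,c in cs.items():
    hsv=cv2.cvtColor(c['pixels'],cv2.COLOR_RGB2HSV)
    for X in ([.6685,.1232,.0585],[.6608,-.0972,.0585]):
        u,v=proj(c,X)[0]; print(n,X,'exp',round(u,1),round(v,1))
        if not(8<u<632 and 8<v<472): continue
        w=12 if n=='top' else 16; u0,v0=int(u),int(v); W=hsv[v0-w:v0+w,u0-w:u0+w]
        m=((W[...,1]<70)&(W[...,2]>120)).astype('uint8'); k,L,S,ce=cv2.connectedComponentsWithStats(m)
        for i in range(1,k):
            if S[i,4]>8: print('   ',S[i].tolist(),(ce[i]+[u0-w,v0-w]).round(1))
        if n!='wrist':
            for r in range(0,2*w,1): print(''.join('b' if 100<h[0]<125 and h[1]>110 else '#' if h[1]<70 and h[2]>120 else '-' if h[1]<70 else '.' for h in W[r]))
E
```

```text
time_s: 68.75
position: [0.6611, -0.0964, 0.047]
ee_rot: [0.669, 0.743, 0.0, 0.0]
wrist_force: [0.3, -0.1, -0.1]
gripper_width: 0.583
grasp_force: 0.0
time_s: 69.25
position: [0.661, -0.0964, 0.1792]
ee_rot: [0.669, 0.743, 0.0, 0.0]
wrist_force: [0.1, -0.1, 0.1]
gripper_width: 0.585
grasp_force: 0.0
time_s: 69.75
position: [0.6769, -0.2607, 0.2366]
ee_rot: [0.671, 0.741, -0.0, 0.0]
wrist_force: [0.0, 0.4, -0.8]
gripper_width: 0.581
grasp_force: 0.0
time_s: 70.25
position: [0.599, -0.2636, 0.2378]
ee_rot: [0.669, 0.743, 0.0, 0.001]
wrist_force: [0.1, 0.6, -0.1]
gripper_width: 0.584
grasp_force: 0.0
[ 0.59896472 -0.26357609  0.23775932]
top [0.6685, 0.1232, 0.0585] exp 283.0 197.5
    [0, 7, 24, 17, 203] [278.1 197.6]
    [20, 16, 4, 8, 14] [292.3 205. ]
........................
........................
........................
........................
........................
........................
........................
######..................
####################....
########################
###############.##-#####
################.##---##
################..#----#
############
[... 2778 characters left out ...]
.....bbbb..
-#.bbbbbbbbbbbb.######..bbbbb...
-#.bbbbbbbbbbb.########.bbb.....
-##..bbbbbbbbb.#########.b.....#
-##...bbbbbbbb##########......##
-###...bbbbbbb##########bb...###
-####....bbbb.#########.bb..####
-#####......b.#########.b.######
-#######......-########.b.######
-##########....########..#######
#############...#####..b.#######
##############.......bbb.#######
##############..bbbbbbbb.#######
###############.bbbbbbbb.#######
########---###...bbb.bbbb.######
########---###.....bbbbbb.######
########----##..bbbbbbbbb.######
########----###.bbbbbbbbb#######
#######-----###.bbbbbbbb.#######
wrist [0.6685, 0.1232, 0.0585] exp 487.6 -350.9
wrist [0.6608, -0.0972, 0.0585] exp 430.0 -5.0
```

```bash
python3 -c "
from plant import robot
print(robot.job_done())"
```

```text
the job is handed in; nothing more can be done
None
```

I made up couplings from both lower halves on the bench and handed the job in at about 70 s of simulated time. In the last camera check both pin heads were where a fully home pin should be, but I got no judging result back.

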